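Build a membrane filter cell in its nest and pin it through

TASK

Assemble the membrane filter cell in its nest: lay in the grey metal base block, then every white cassette that is out on the bench, then the blue cover plate, each flat and square with the pocket and with all the centre holes in line. Then slide the tie pin along the keyhole slot of its rack to the wide end, lift it out and pass it down through the whole stack until its collar rests on the cover. Do not press the emergency stop, and leave the yellow-capped jar and the black nozzle block where they are.

Things in the scene. Friction and masses are not known exactly. Their poses are not given: they have to be found in the camera images.
- base_block_center (a point): bottom part of the cell: grey metal block, 24 mm thick, 86 mm long (its x), 46 wide (its y), with a 16.5 mm round hole straight down through its centre; the same after half a turn. Point: its centre, half-way up, on the hole's axis; z up. On each short end a brass port 10 mm in diameter sticks out 9 mm at mid-height. 0.22 kg. Lies flat on the bench, as the other parts do
- cassette_1_center (a point): membrane cassette: white plastic plate, 9 mm thick, 86 mm long (its x), 46 wide (its y), with a 16.5 mm round hole straight down through its centre; the same after half a turn. Point: its centre, half-way up, on the hole's axis; z up. Two cream discs with black seals on both faces, either may be up. 0.05 kg. Three to five are out, all alike, in any order; the others are absent
- cassette_2_center (a point): membrane cassette: white plastic plate, 9 mm thick, 86 mm long (its x), 46 wide (its y), with a 16.5 mm round hole straight down through its centre; the same after half a turn. Point: its centre, half-way up, on the hole's axis; z up. Two cream discs with black seals on both faces, either may be up. 0.05 kg. Three to five are out, all alike, in any order; the others are absent
- cassette_3_center (a point): membrane cassette: white plastic plate, 9 mm thick, 86 mm long (its x), 46 wide (its y), with a 16.5 mm round hole straight down through its centre; the same after half a turn. Point: its centre, half-way up, on the hole's axis; z up. Two cream discs with black seals on both faces, either may be up. 0.05 kg. Three to five are out, all alike, in any order; the others are absent
- cassette_4_center (a point): membrane cassette: white plastic plate, 9 mm thick, 86 mm long (its x), 46 wide (its y), with a 16.5 mm round hole straight down through its centre; the same after half a turn. Point: its centre, half-way up, on the hole's axis; z up. Two cream discs with black seals on both faces, either may be up. 0.05 kg. Three to five are out, all alike, in any order; the others are absent
- cassette_5_center (a point): membrane cassette: white plastic plate, 9 mm thick, 86 mm long (its x), 46 wide (its y), with a 16.5 mm round hole straight down through its centre; the same after half a turn. Point: its centre, half-way up, on the hole's axis; z up. Two cream discs with black seals on both faces, either may be up. 0.05 kg. Three to five are out, all alike, in any order; the others are absent
- cover_plate_center (a point): top part of the cell: blue plate, 12 mm thick, 86 mm long (its x), 46 wide (its y), with a 16.5 mm round hole straight down through its centre; the same after half a turn. Point: its centre, half-way up, on the hole's axis; z up. Four screw heads and two brass inlets on its top. 0.12 kg
- nest: assembly nest, fixed to the bench: dark block 124 mm (its x) by 84 (its y), 30 high, with four aluminium L-shaped corner guides that stand 56 mm above its floor. Origin: centre of its underside on the bench. Between the guides each long side is open over 61 mm, room for fingers that hold a part by its long sides as it is lowered in
- nest_floor (a point): centre of the nest's floor, 30 mm above the bench, on the axis of an 18 mm bore straight down through the block; x along the pocket, z up. The guides leave a pocket of 89 mm (x) by 49 mm (y), flared 4 mm outward over their top 9 mm. A stack with three cassettes is 63 mm high, with five 81 mm, so its top may stand above the guides
- pin_head (a point): tie pin, hanging upright in the rack: black ribbed knob 24 mm in diameter, 26 high, under it a steel collar 28 mm in diameter, 4 thick, then a 7 mm neck 8 long, then a 14 mm shank that tapers to 6 mm over its last 11 mm. 0.18 kg. Point: centre of the knob, 17 mm above the collar's underside and 107 mm above the tip; z up along the pin, yaw means nothing
- pin_collar (a point): centre of the underside of the tie pin's collar, on its axis, 17 mm below the knob's centre: it rests on the rack at the start and on the cover plate when the pin is home
- pin_tip (a point): lower tip of the tie pin, 90 mm below the underside of the collar
- slot_narrow (a point): pin rack, fixed to the bench: grey plate 88 mm (its x) by 72 (its y), 5 thick, top 105 mm above the bench, on two side walls, with one keyhole slot along its x: narrow part 9.5 mm wide, wide end 19 mm in diameter. Point: top of the plate at the slot's narrow end, where the pin hangs; x points away from the wide end, z up
- slot_wide (a point): centre of the slot's wide end at the top of the rack's plate, 40 mm from slot_narrow towards the rack's -x. Only there can the 14 mm shank pass up through the plate; elsewhere the pin can rise about 3 mm
- stop_box_mushroom (a joint): red mushroom button of the yellow emergency-stop box that stands on the bench (fixed): 0 as it stands, grows when pressed in (m). Must not be pressed
- jar_center (a point): bystander: clear jar with a yellow cap, 47 mm in diameter, 80 mm high; the point is its centre
- nozzles_center (a point): bystander: nozzle block, a black frame with a blue front and a row of eight white nozzles on top, 32 by 110 mm, 34 mm high, lying on the bench; the point is its centre, 13 mm above the bench

How it is judged:
By the outcome, as a careful person would: the job done as asked, in the order asked, and still so for the second after the job is handed in, with the robot touching nothing.
Of cassette_1, cassette_2, cassette_3, cassette_4, cassette_5 only 3 to 5 are there at a start; the rules pass over those that are not, and their reading is None.
At some moment in a run one of cassette_1, cassette_2, cassette_3, cassette_4, cassette_5, base_block, cover_plate may be knocked a few centimetres aside while the robot is not near it.
It also fails if it takes over 210 s, if anything falls off the work surface, if the arm or the gripper's body presses on something with over 40 N, if the wrist force passes 120 N, or if a joint passes its speed limit or range.

ROBOT

A 6-joint arm with a two-finger parallel gripper is mounted at the origin on a cart in front of the work surface, level with it; the furniture and walls round the work are solid. World frame = base frame: x ahead of the robot, y to its left, z up, the work surface at z = 0. Lengths are in mm, angles in degrees, forces in N, time in s.
With the tool pointing down it reaches from about 300 to 850 mm from the base axis. Payload 4.2 kg.
Tool frame: the origin (TCP) lies on the front face of the gripper's body, between the roots of the fingers; the fingertips stand 78 mm ahead of it and the grasp point (between the pads) lies 60 mm ahead of it; x points along the fingers, y is the direction in which the jaws open and shut, and the axes are right-handed (so a half turn about x gives the same grasp; the last joint's range is limited). The gripper opens to 91 mm and grips with 3 to 60 N. Pads are 32 mm wide; open, the fingers measure 118 mm over their backs; the gripper's body (76 mm by 178 mm) begins 60 mm behind the grasp point.
Start: joints at [-78.323, 18.312, 89.639, -0, 72.044, -1.146], TCP at [127.614, -560.669, 292.276] pointing down, gripper open.
Joint ranges: [-177.97, 177.97], [-48.28, 115.42], [12.27, 149.76], [-77.06, 257.06], [2.81, 150.46], [-146.56, 146.56]. Speed limits (degrees/s): [147.25, 147.25, 180, 180, 180, 180].

INTERFACE

Orientations are given as [roll, pitch, yaw] about the fixed x, y, z axes, in that order (R = Rz(yaw) Ry(pitch) Rx(roll)).
In Python, from workcell import status, viewer, env gives the robot as it stands. The module is installed in compiled form; this text tells all that it offers.
- The arm moves only by the tool move_arm, never from a script. Its argument "moves" is a list of rows, each a list of 3 entries, a list of its own where there are three numbers: the shift along the tool's x, y, z in cm, then the turn about the tool's x in rad, then the gripper's target within -1 to 1 (fully open at 1, half-way at 0, shut at -1). A call has 1 to 20 rows; each row is the pose to reach, as a shift and turn from the pose commanded when the call began, along the tool's axes at that moment; what a row does not reach only later rows make up. A row lasts 1/8 s, in which the tool goes at most 62.5 mm and 10.7 degrees, less where a joint would pass 70% of its speed; a pose out of reach is approached as far as the arm can. A call with a gripper value outside its range is refused whole. The fingers move at their own pace and stop on an object; "force" is the grip in N (left out, the last holds). Time passes only in rows, so rows that repeat a pose let the fingers close. It gives the time, the measured TCP pose, the force and the opening at its end, in the units of the state.
- status.state(): the state, without advancing time (a new reading comes with each control period).
- viewer.grab_frame(name): name is "scene" or "side" or "wrist"; returns the picture (420x560x3 uint8, red, green, blue); there is no depth.
- viewer.get_calibration(name): a dict with "camera_matrix" (3x3 intrinsics, pixels), "eye" and "rotation" of the camera in the world. Camera axes: x right, y down, z forward; pixel columns grow to the right and rows downward; lengths in mm; the calibration is good to about 2 mm. The wrist camera is an equidistant fisheye: a pixel r from the principal point sees the ray r / f radians off the axis. A picture is of the moment at which its call begins: read the wrist's pose just before it. get_calibration takes no time and is no camera call; for the wrist camera it gives the pose at the moment of the call.
- env.job_done(): hands the job in, once; it reports no verdict.
The state is a dict: "time_s": time; "qpos": joint angles; "qvel": joint speeds; "effort": joint torques, N m; "ee_pos": TCP position; "ee_rot": TCP orientation; "force": force on the tool from outside, world axes, zero at the start; "torque": the same for the moment, N m; "gripper_width": finger opening in mm.
Only numpy, scipy, OpenCV 4.12 (cv2) and the standard library are available. Lean on these libraries where they do the work, as an engineer would, in place of code of your own. Each camera call takes 0.05 s, during which the arm holds its last target.

## Working session

There is one attempt and no reset: what is moved stays moved. The work goes in short steps, Python scripts to look and compute and a tool call to move; the robot and the scene stay as the last step left them, time stands still between calls to the robot, and variables do not carry over. Pictures are saved under pics/ and viewed, and the job is handed in when it is done.

Besides the shell and the picture viewer there is one more tool, called after "Call:" as name(argument=value, ...), one argument or row to a line, values as JSON. move_arm: Moves the arm, as the interface text tells. Its arguments: {"type":"object","properties":{"moves":{"type":"array","items":{"type":"array"}},"force":{"type":"number"}},"required":["moves"]}

```bash
mkdir -p pics; ls; python3 - <<'E'
from workcell import status, viewer, env
import cv2
print(status.state())
for n in ("scene","side","wrist"):
    c=viewer.get_calibration(n); print(n,c)
    cv2.imwrite(f"pics/a_{n}.png",viewer.grab_frame(n)[:,:,::-1])
E
```

```text
pics
{'time_s': 0.0, 'qpos': array([-7.83249164e+01,  1.83501120e+01,  8.97058976e+01, -3.24289204e-03,
        7.20441301e+01, -1.14501834e+00]), 'qvel': array([-0.08694876,  0.02125493, -0.00034501, -0.05358042, -0.01116979,
        0.03432187]), 'effort': array([-3.34619370e-03, -4.12455153e+01, -2.31969202e+01,  7.25303614e-02,
        4.59326897e-02, -1.38251989e-04]), 'ee_pos': array([ 127.50839619, -560.30546617,  291.43894094]), 'ee_rot': array([-89.38149939,  89.89981287, 103.43960496]), 'force': array([ 0.67210034, -0.39158868, -0.72025687]), 'torque': array([ 0.01908938,  0.01851996, -0.01484041]), 'gripper_width': 91.35683914121897}
scene {'camera_matrix': array([[458.70313995,   0.        , 282.07336978],
       [  0.        , 458.70313995, 202.19725554],
       [  0.        ,   0.        ,   1.        ]]), 'eye': array([ 56.61650026, 710.22638321, 834.1840518 ]), 'rotation': array([-130.19067371,    1.18570881, -149.77531671])}
side {'camera_matrix': array([[545.82811093,   0.        , 273.3878128 ],
       [  0.        , 545.82811093, 214.77421138],
       [  0.        ,   0.        ,   1.        ]]), 'eye': array([-162.64129255,  999.73300696,  597.02197682]), 'rotation': array([-112.52014468,   -0.73587753, -146.48442499])}
wrist {'camera_matrix': array([[325.1922621 ,   0.        , 284.00971186],
       [  0.        , 325.1922621 , 212.89255632],
       [  0.        ,   0.        ,   1.        ]]), 'eye': array([ 195.06690869, -546.28496054,  384.60647488]), 'rotation': array([ 1.65742253e+02,  9.50264791e-02, -7.72011368e+01])}
```

View pics/a_scene.png

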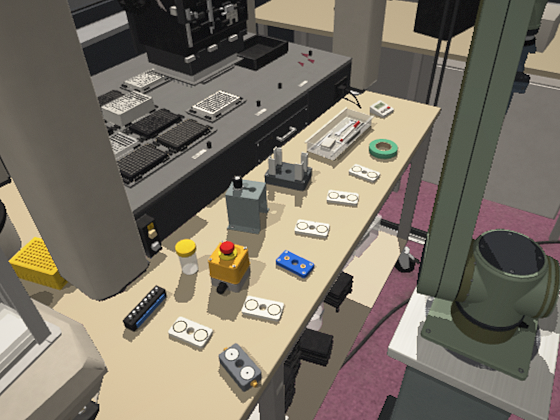

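View pics/a_side.png

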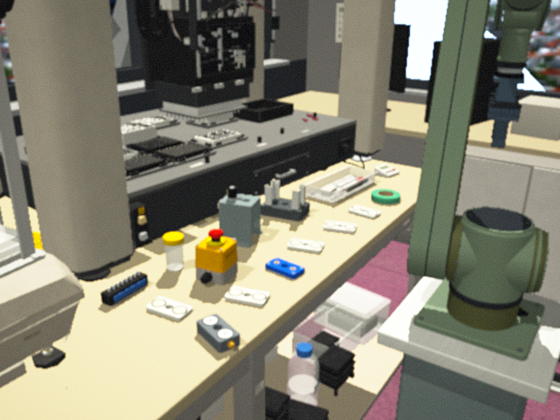

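View pics/a_wrist.png

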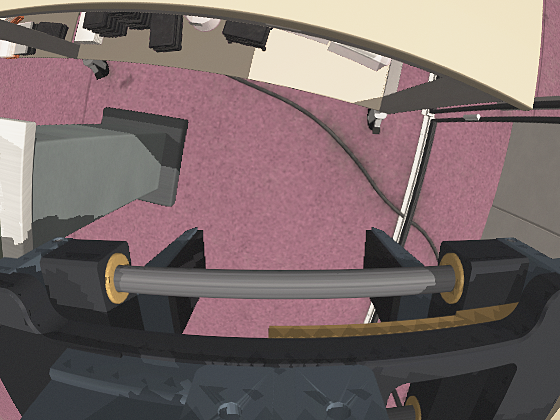

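Five cassettes are out: scene pixels (190,331), (263,309), (311,229), (342,198) and (364,173). The cover is at (295,264), the base at (240,366), the nest at (288,175) and the rack at (246,205). Next I rectify these to metric positions.

```bash
cat > h.py <<'E'
import numpy as np, cv2
from scipy.spatial.transform import Rotation as Rot
from workcell import status, viewer, env
def R_(a): return Rot.from_euler('xyz',a,degrees=True).as_matrix()
def proj(c,P,fish=False):
    P=np.atleast_2d(np.asarray(P,float)); q=(P-c['eye'])@R_(c['rotation'])
    K=c['camera_matrix']
    if fish:
        r=np.hypot(q[:,0],q[:,1]); th=np.arctan2(r,q[:,2]); s=th/np.maximum(r,1e-9)
        xy=q[:,:2]*s[:,None]
    else: xy=q[:,:2]/q[:,2:]
    return np.c_[xy[:,0]*K[0,0]+K[0,2],xy[:,1]*K[1,1]+K[1,2]]
def unproj(c,uv,z,fish=False):
    uv=np.atleast_2d(np.asarray(uv,float));K=c['camera_matrix']
    d=np.c_[(uv[:,0]-K[0,2])/K[0,0],(uv[:,1]-K[1,2])/K[1,1]]
    if fish:
        th=np.hypot(d[:,0],d[:,1]); d=np.c_[d*(np.sin(th)/np.maximum(th,1e-9))[:,None],np.cos(th)]
    else: d=np.c_[d,np.ones(len(d))]
    d=d@R_(c['rotation']).T
    return c['eye']+d*((z-c['eye'][2])/d[:,2])[:,None]
def ortho(img,c,z,x0,x1,y0,y1,s,fish=False):
    """top view: image col = y decreasing (left=+y), row= x decreasing (top=+x); s px/mm"""
    xs=np.arange(x1,x0,-1/s); ys=np.arange(y1,y0,-1/s)
    X,Y=np.meshgrid(xs,ys,indexing='ij')
    uv=proj(c,np.c_[X.ravel(),Y.ravel(),np.full(X.size,z)],fish).astype(np.float32)
    return cv2.remap(img,uv[:,0].reshape(X.shape),uv[:,1].reshape(X.shape),cv2.INTER_LINEAR)
def look(n):
    c=viewer.get_calibration(n); return viewer.grab_frame(n),c
E
python3 - <<'E'
from h import *
im=cv2.imread('pics/a_scene.png');c=viewer.get_calibration('scene')
g=lambda *uv,z=9: print(uv,unproj(c,uv,z)[0].round(0))
for uv in [(190,331),(263,309),(311,229),(342,198),(364,173)]: g(*uv)
g(295,264,z=12);g(240,366,z=24);g(288,180,z=30);g(238,180,z=130);g(227,247,z=100)
o=ortho(im,c,9,300,800,-600,500,.7)
cv2.imwrite('pics/ortho.png',o);print(o.shape)
E
```

```text
(190, 331) [522. 331.   9.]
(263, 309) [417. 208.   9.]
(311, 229) [443. -68.   9.]
(342, 198) [ 425. -222.    9.]
(364, 173) [ 416. -361.    9.]
(295, 264) [419.  61.  12.]
(240, 366) [379. 352.  24.]
(288, 180) [ 585. -198.   30.]
(238, 180) [631. -24. 130.]
(227, 247) [537. 160. 100.]
(350, 770, 3)
```

View pics/ortho.png

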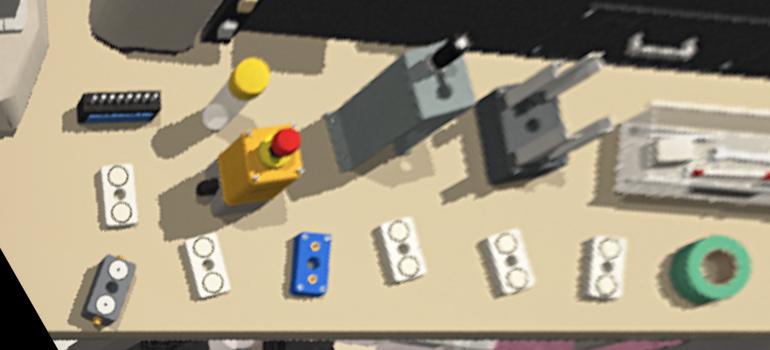

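```bash
cat > fit.py <<'E'
from h import *
from scipy.optimize import minimize
def box(x,y,yaw,h,L=86,W=46,z0=0):
    t=np.radians(yaw);Rr=np.array([[np.cos(t),-np.sin(t)],[np.sin(t),np.cos(t)]])
    q=np.array([[L/2,W/2],[L/2,-W/2],[-L/2,-W/2],[-L/2,W/2]])@Rr.T+[x,y]
    return np.r_[np.c_[q,np.full(4,z0)],np.c_[q,np.full(4,z0+h)]]
def sil(c,B,shape,roi,fish=False,S=4):
    p=proj(c,B,fish); hu=cv2.convexHull(p.astype(np.float32))[:,0]
    m=np.zeros((int((roi[3]-roi[1])*S),int((roi[2]-roi[0])*S)),np.uint8)
    cv2.fillPoly(m,[np.round(((hu-[roi[0],roi[1]]+.5)*S-.5)*16).astype(np.int32)],255,shift=4)
    return cv2.resize(m,(roi[2]-roi[0],roi[3]-roi[1]),interpolation=cv2.INTER_AREA)/255.
def fit(c,mask,x,y,yaw,h,z0=0,fish=False,pad=8):
    p=proj(c,box(x,y,yaw,h,z0=z0),fish)
    roi=[int(p[:,0].min()-pad),int(p[:,1].min()-pad),int(p[:,0].max()+pad),int(p[:,1].max()+pad)]
    roi=[max(0,roi[0]),max(0,roi[1]),min(560,roi[2]),min(420,roi[3])]
    mm=mask[roi[1]:roi[3],roi[0]:roi[2]].astype(float)
    f=lambda v: np.abs(sil(c,box(v[0],v[1],v[2],h,z0=z0),mask.shape,roi,fish)-mm).sum()
    best=None
    for dy in (-12,0,12):
        r=minimize(f,[x,y,yaw+dy],method='Nelder-Mead',options=dict(initial_simplex=[[x,y,yaw+dy],[x+6,y,yaw+dy],[x,y+6,yaw+dy],[x,y,yaw+dy+8]],xatol=.05,fatol=.1))
        if best is None or r.fun<best.fun: best=r
    return best.x,best.fun/mm.sum()
E
cat > m1.py <<'E'
from fit import *
G={'c1':(522,331,90,9),'c2':(417,208,110,9),'c3':(443,-68,110,9),'c4':(425,-222,110,9),'c5':(416,-361,85,9),'cov':(419,61,85,12),'base':(379,352,75,24)}
for n in('scene','side'):
    im=cv2.imread(f'pics/a_{n}.png');c=viewer.get_calibration(n)
    # background: tan; part = differs in hue
    lab=cv2.cvtColor(im,cv2.COLOR_BGR2LAB).astype(int)
    tan=(lab[:,:,2]-128>10)
    hsv=cv2.cvtColor(im,cv2.COLOR_BGR2HSV)
    mk=(~tan).astype(np.uint8)
    out=im.copy()
    for k,(x,y,w,h) in G.items():
        uv=proj(c,[[x,y,h]])[0]
        m=mk.copy()
        box_=proj(c,box(x,y,w,h));x0,y0=(box_.min(0)-10).astype(int);x1,y1=(box_.max(0)+10).astype(int)
        z=np.zeros_like(m);z[y0:y1,x0:x1]=m[y0:y1,x0:x1];
        z=cv2.morphologyEx(z,cv2.MORPH_CLOSE,np.ones((5,5)))
        nn,l,st,ce=cv2.connectedComponentsWithStats(z);i=1+np.argmax(st[1:,4]);z=(l==i)
        v,e=fit(c,z,x,y,w,h)
        print(n,k,v.round(1),round(e,3))
        p=proj(c,box(*v,h))
        cv2.polylines(out,[cv2.convexHull(p.astype(np.float32)).astype(np.int32)],True,(0,0,255))
    cv2.imwrite(f'pics/fit_{n}.png',out)
E
python3 m1.py
```

```text
scene c1 [522.1 329.7   5.4] 0.059
scene c2 [421.4 203.6 195.4] 0.059
scene c3 [444.4 -76.3 196.4] 0.052
scene c4 [ 427.5 -230.3   17.3] 0.068
scene c5 [ 418.2 -367.7  173.9] 0.09
scene cov [423.7  55.3  -4.3] 0.049
scene base [383.1 348.  -20.2] 0.298
side c1 [524.5 328.1 184.9] 0.105
side c2 [421.5 200.   14.9] 0.111
side c3 [447.2 -82.2 193.2] 0.118
side c4 [ 430.3 -234.    17.5] 0.096
side c5 [ 420.8 -377.7  165.1] 0.251
side cov [423.4  55.2  -7.2] 0.072
side base [383.4 348.4 -25.3] 0.183
```

```bash
python3 - <<'E'
from h import *
im=cv2.imread('pics/a_scene.png');c=viewer.get_calibration('scene')
a=cv2.resize(im[140:240,215:325],None,fx=5,fy=5,interpolation=cv2.INTER_CUBIC)
cv2.imwrite('pics/z1.png',a)
im=cv2.imread('pics/a_side.png')
a=cv2.resize(im[165:255,210:320],None,fx=5,fy=5,interpolation=cv2.INTER_CUBIC)
cv2.imwrite('pics/z2.png',a)
E
```

```text
(no output)
```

View pics/z1.png

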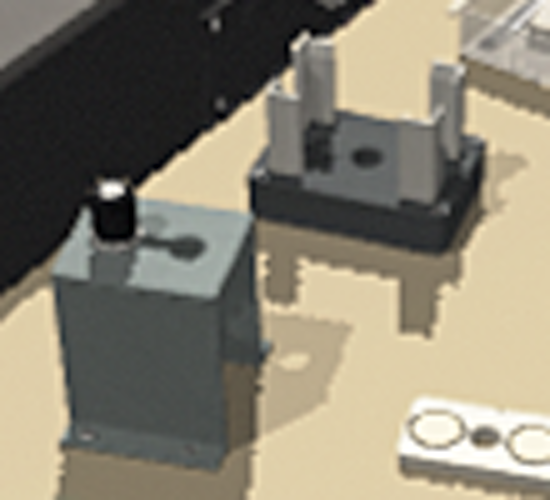

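View pics/z2.png

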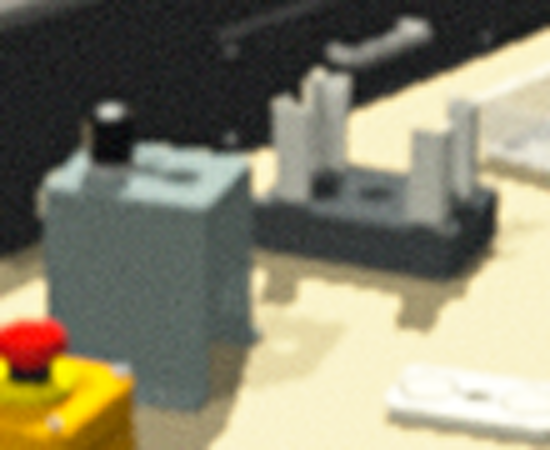

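```bash
cat >> h.py <<'E'
def tool(st=None):
    st=st or status.state(); M=R_(st['ee_rot']); return np.array(st['ee_pos']),M
def plan(x,y,z,yaw,tcp=True,cur=None):
    """target grasp point (x,y,z), part yaw (long axis, deg): jaws perpendicular. returns tool shift cm, turn rad"""
    p,M=tool()
    jaw=np.degrees(np.arctan2(M[1,1],M[0,1]))
    want=yaw+90; d=(want-jaw+90)%180-90
    # choose by joint 6 range: turn about tool x (down) is -d
    t=np.array([x,y,z+60.])-p
    s=M.T@t/10
    print('tcp',p.round(1),'jaw',round(jaw,1),'q6',round(status.state()['qpos'][5],1),'-> shift cm',s.round(2),'turn rad',round(-np.radians(d),3),'deg d',round(d,1))
E
python3 - <<'E'
from h import *
c=viewer.get_calibration('scene')
u=lambda X,Y,z:unproj(c,(215+X/5-.4,140+Y/5-.4),z)[0].round(1)
print('bore',u(368,157,30),'wide',u(185,246,105),'knob top',u(115,188,135))
for q in [(255,180),(440,217),(485,148)]: print(u(*q,30))
p,M=tool();print(M.round(3))
plan(500,-150,250,0)
E
```

```text
bore [ 606.3 -236.2   30. ] wide [599.3 -36.4 105. ] knob top [634.  -28.2 135. ]
[ 653.1 -184.9   30. ]
[ 541.7 -205.7   30. ]
[ 549.9 -277.2   30. ]
[[-0.     0.222 -0.975]
 [ 0.001 -0.975 -0.222]
 [-1.    -0.001 -0.   ]]
tcp [ 127.5 -560.4  291.6] jaw -77.2 q6 -1.1 -> shift cm [ -1.8  -31.75 -45.42] turn rad 0.224 deg d -12.8
```

```bash
python3 - <<'E'
from h import *
plan(450,-170,240,8)
E
```

```text
tcp [ 127.5 -560.4  291.6] jaw -77.2 q6 -1.1 -> shift cm [ -0.8  -30.91 -40.1 ] turn rad 0.084 deg d -4.8
```

Call:
move_arm(
  moves=[
    [[-1,-31,-40],0.08,1],
    [[-1,-31,-40],0.08,1],
    [[-1,-31,-40],0.08,1],
    [[-1,-31,-40],0.08,1],
    [[-1,-31,-40],0.08,1],
    [[-1,-31,-40],0.08,1],
    [[-1,-31,-40],0.08,1],
    [[-1,-31,-40],0.08,1],
    [[-1,-31,-40],0.08,1],
    [[-1,-31,-40],0.08,1],
    [[-1,-31,-40],0.08,1],
    [[-1,-31,-40],0.08,1],
  ],
)

```text
time_s: 1.65
ee_pos: [448.1, -170.7, 302.3]
ee_rot: [47.2, 90.0, -124.7]
force: [-0.5, -0.3, 0.7]
gripper_width: 91.5
```

```bash
python3 - <<'E'
from h import *
im,c=look('wrist');cv2.imwrite('pics/w1.png',im[:,:,::-1]);np.save('w1.npy',c,allow_pickle=True);print(c,status.state()['qvel'])
E
```

```text
{'camera_matrix': array([[325.1922621 ,   0.        , 284.00971186],
       [  0.        , 325.1922621 , 212.89255632],
       [  0.        ,   0.        ,   1.        ]]), 'eye': array([ 516.63198796, -162.09764431,  395.32968074]), 'rotation': array([ 1.65728119e+02, -5.29037038e-03, -8.19162484e+01])} [ 0.36472596  0.02134611 -0.09320452  0.08741354 -0.02515008 -0.01348797]
```

View pics/w1.png

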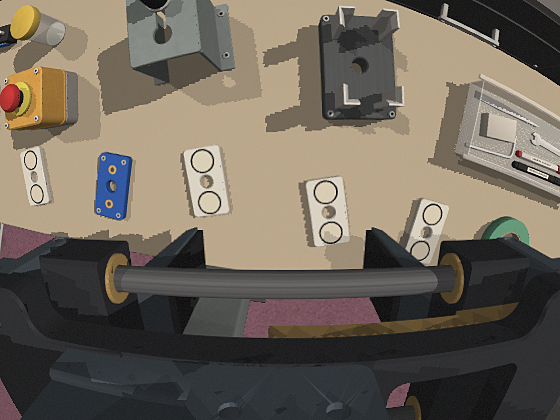

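```bash
cat > m2.py <<'E'
from fit import *
im=cv2.imread('pics/w1.png');c=np.load('w1.npy',allow_pickle=True).item()
o=ortho(im,c,30,520,690,-330,-150,3.2,True);cv2.imwrite('pics/o_nest.png',o)
o=ortho(im,c,105,540,660,-100,30,4,True);cv2.imwrite('pics/o_rack.png',o)
o=ortho(im,c,86,520,690,-330,-150,3.2,True);cv2.imwrite('pics/o_nest86.png',o)
E
python3 m2.py
```

```text
(no output)
```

View pics/o_nest.png

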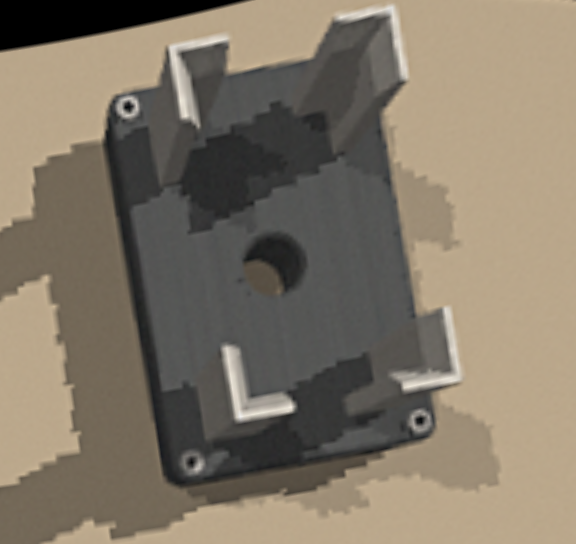

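View pics/o_nest86.png

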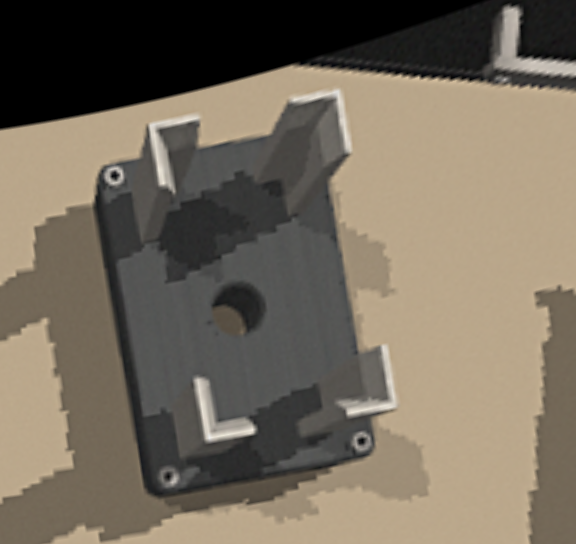

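View pics/o_rack.png

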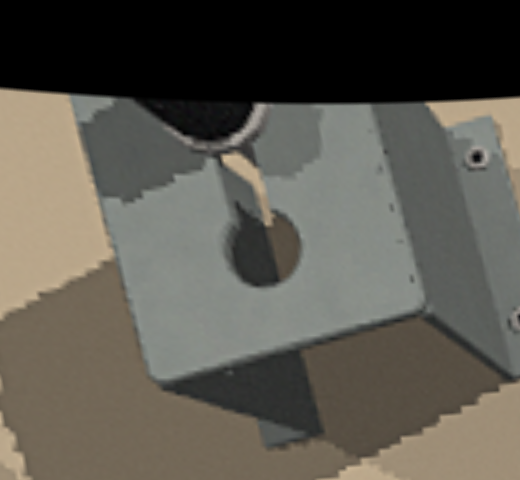

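```bash
cat > m3.py <<'E'
from fit import *
import sys
def mask(im):
    lab=cv2.cvtColor(im,cv2.COLOR_BGR2LAB).astype(int)
    m=((lab[:,:,2]-128<9)).astype(np.uint8)
    return m
def seg(im,c,x,y,w,h,fish,pad=10):
    m=mask(im); b=proj(c,box(x,y,w,h),fish);x0,y0=np.maximum((b.min(0)-pad).astype(int),0);x1,y1=(b.max(0)+pad).astype(int)
    z=np.zeros_like(m);z[y0:y1,x0:x1]=m[y0:y1,x0:x1];z=cv2.morphologyEx(z,cv2.MORPH_CLOSE,np.ones((5,5)))
    n,l,st,ce=cv2.connectedComponentsWithStats(z);return l==1+np.argmax(st[1:,4])
E
python3 - <<'E'
from m3 import *
im=cv2.imread('pics/w1.png');c=np.load('w1.npy',allow_pickle=True).item()
for k,(x,y,w,h) in {'c2':(421,202,15,9),'c3':(446,-80,15,9),'c4':(429,-232,17,9),'c5':(419,-373,-6,9),'cov':(424,55,-5,12)}.items():
    try: print(k,fit(c,seg(im,c,x,y,w,h,True),x,y,w,h,fish=True))
    except Exception as e: print(k,e)
plan(383,348,235,-20)
E
```

```text
c2 (array([421.29079418, 205.65568657,  14.27023031]), np.float64(0.513345137386058))
c3 (array([444.86454228, -74.77239909,  15.83734669]), np.float64(0.5879514336148084))
c4 (array([ 427.42157552, -229.20653091,   17.22864429]), np.float64(0.5184774265578117))
c5 (array([ 396.90145005, -362.8571039 ,   -9.14499332]), np.float64(0.5588311470664412))
cov (array([423.60380753,  57.12706087,  -4.57038273]), np.float64(0.04440890919474586))
tcp [ 448.2 -170.6  302.3] jaw -81.9 q6 59.7 -> shift cm [  0.72 -52.26  -0.87] turn rad 0.491 deg d -28.1
```

Call:
move_arm(
  moves=[
    [[0.7,-52.3,-0.9],-2.65,1],
    [[0.7,-52.3,-0.9],-2.65,1],
    [[0.7,-52.3,-0.9],-2.65,1],
    [[0.7,-52.3,-0.9],-2.65,1],
    [[0.7,-52.3,-0.9],-2.65,1],
    [[0.7,-52.3,-0.9],-2.65,1],
    [[0.7,-52.3,-0.9],-2.65,1],
    [[0.7,-52.3,-0.9],-2.65,1],
    [[0.7,-52.3,-0.9],-2.65,1],
    [[0.7,-52.3,-0.9],-2.65,1],
    [[0.7,-52.3,-0.9],-2.65,1],
    [[0.7,-52.3,-0.9],-2.65,1],
    [[0.7,-52.3,-0.9],-2.65,1],
    [[0.7,-52.3,-0.9],-2.65,1],
    [[0.7,-52.3,-0.9],-2.65,1],
    [[0.7,-52.3,-0.9],-2.65,1],
  ],
)

```text
time_s: 3.7
ee_pos: [383.1, 348.9, 295.2]
ee_rot: [-6.8, 90.0, -26.9]
force: [0.6, -0.9, -0.8]
gripper_width: 91.0
```

```bash
python3 - <<'E'
from h import *
im,c=look('wrist');cv2.imwrite('pics/w2.png',im[:,:,::-1]);np.save('w2.npy',c,allow_pickle=True);
cv2.imwrite('pics/o2.png',ortho(im[:,:,::-1],c,24,310,460,260,430,4,True))
plan(383,348,235,-20)
E
```

```text
tcp [383.  349.  295.2] jaw 69.9 q6 -28.9 -> shift cm [ 0.02 -0.1   0.04] turn rad -0.001 deg d 0.1
```

View pics/w2.png

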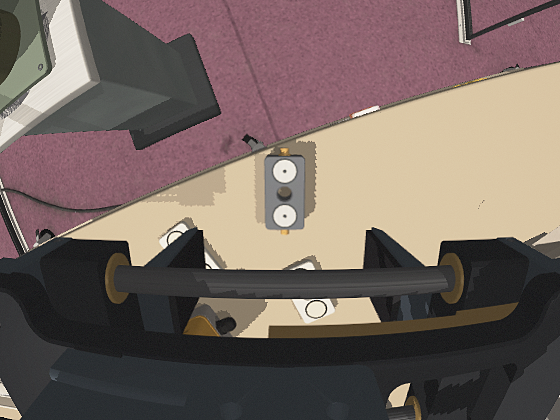

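View pics/o2.png

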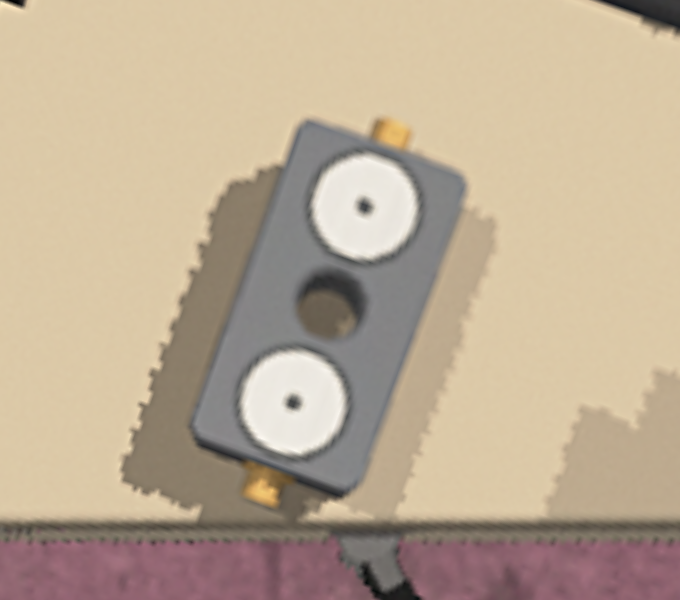

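```bash
python3 - <<'E'
from h import *
plan(384,347.6,22,-20.2)
E
```

```text
tcp [383.  349.  295.2] jaw 69.9 q6 -28.9 -> shift cm [21.32 -0.1   0.14] turn rad 0.002 deg d -0.1
```

Call:
move_arm(
  moves=[
    [[6,-0.1,0.1],0,1],
    [[12,-0.1,0.1],0,1],
    [[18,-0.1,0.1],0,0.4],
    [[20.5,-0.1,0.1],0,0.2],
    [[21.3,-0.1,0.1],0,0.2],
    [[21.3,-0.1,0.1],0,0.2],
    [[21.3,-0.1,0.1],0,-1],
    [[21.3,-0.1,0.1],0,-1],
    [[21.3,-0.1,0.1],0,-1],
    [[21.3,-0.1,0.1],0,-1],
    [[21.3,-0.1,0.1],0,-1],
    [[21.3,-0.1,0.1],0,-1],
  ],
  force=35,
)

```text
time_s: 5.25
ee_pos: [384.2, 348.6, 83.6]
ee_rot: [59.1, 89.8, 39.1]
force: [-0.2, -0.4, 6.2]
gripper_width: 46.0
```

```bash
python3 - <<'E'
from h import *
s=status.state();print(s['gripper_width'],s['force'],s['ee_pos'])
plan(607.5,-235.8,170,10.4)
E
```

```text
45.97129784822028 [-0.2126822  -0.39876114  6.15772597] [384.17496853 348.63662899  83.60733811]
tcp [384.2 348.6  83.6] jaw 70.1 q6 -29.1 -> shift cm [-14.7  -47.29  40.94] turn rad -0.529 deg d 30.3
```

Call:
move_arm(
  moves=[
    [[-3,0,0],0,-1],
    [[-9,0,0],0,-1],
    [[-15,-3,3],0,-1],
    [[-18,-7,6],-0.1,-1],
    [[-18,-47.3,40.9],-0.53,-1],
    [[-18,-47.3,40.9],-0.53,-1],
    [[-18,-47.3,40.9],-0.53,-1],
    [[-18,-47.3,40.9],-0.53,-1],
    [[-18,-47.3,40.9],-0.53,-1],
    [[-18,-47.3,40.9],-0.53,-1],
    [[-18,-47.3,40.9],-0.53,-1],
    [[-18,-47.3,40.9],-0.53,-1],
    [[-18,-47.3,40.9],-0.53,-1],
    [[-18,-47.3,40.9],-0.53,-1],
    [[-18,-47.3,40.9],-0.53,-1],
    [[-18,-47.3,40.9],-0.53,-1],
    [[-18,-47.3,40.9],-0.53,-1],
  ],
)

```text
time_s: 7.38
ee_pos: [606.5, -234.9, 262.6]
ee_rot: [-23.0, 90.0, -12.5]
force: [-0.5, 0.9, -2.1]
gripper_width: 45.8
```

```bash
python3 - <<'E'
from h import *
im,c=look('wrist');cv2.imwrite('pics/w3.png',im[:,:,::-1]);np.save('w3.npy',c,allow_pickle=True);
for z in (30,86):cv2.imwrite(f'pics/o3_{z}.png',ortho(im[:,:,::-1],c,z,520,690,-330,-150,3.2,True))
print(status.state()['force'],status.state()['gripper_width'])
plan(607.5,-235.8,22+30+2,10.4)
E
```

```text
[-0.52303074  0.3506966  -1.3381874 ] 45.70236248494259
tcp [ 606.6 -235.   262.6] jaw 100.5 q6 -122.7 -> shift cm [14.86 -0.09  0.07] turn rad 0.002 deg d -0.1
```

View pics/w3.png

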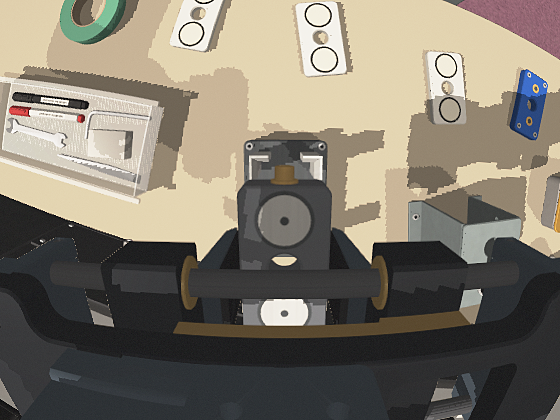

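View pics/o3_86.png

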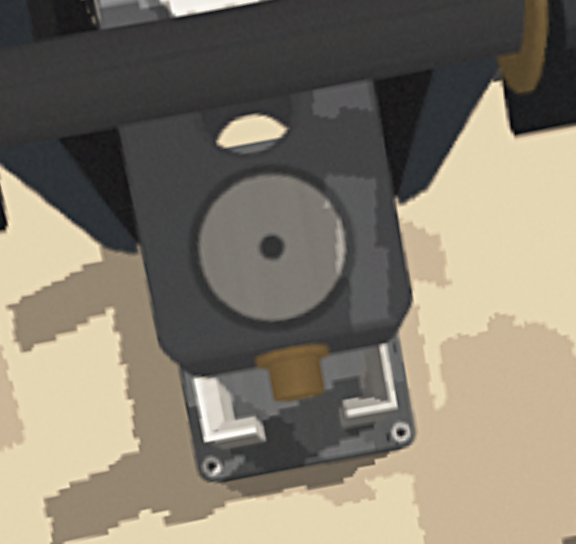

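```bash
python3 - <<'E'
from h import *
c=np.load('w3.npy',allow_pickle=True).item()
p=unproj(c,(285,221),203,True)[0];q=unproj(c,(284.5,313.5),203,True)[0];print(p,q,(p+q)/2, np.linalg.norm(p-q),np.degrees(np.arctan2(*(q-p)[1::-1])))
E
```

```text
[ 580.68406063 -240.35187925  203.        ] [ 632.33110608 -230.99983828  203.        ] [ 606.50758335 -235.67585877  203.        ] 52.486931465532294 10.263678589713146
```

Call:
move_arm(
  moves=[
    [[5,0,0.1],0,-1],
    [[9,0,0.1],0,-1],
    [[10,0,0.1],0,-1],
    [[11,0,0.1],0,-1],
    [[12,0,0.1],0,-1],
    [[13,0,0.1],0,-1],
    [[14,0,0.1],0,-1],
    [[14.6,0,0.1],0,-1],
    [[14.8,0,0.1],0,-1],
    [[14.8,0,0.1],0,-1],
  ],
)

```text
time_s: 8.68
ee_pos: [607.5, -235.4, 114.1]
ee_rot: [106.0, 89.9, 116.4]
force: [-0.8, 4.9, -1.6]
gripper_width: 45.9
```

Call:
move_arm(
  moves=[
    [[0.1,0,0],0,0.6],
    [[0.1,0,0],0,0.6],
    [[0.1,0,0],0,0.6],
    [[0.1,0,0],0,0.6],
    [[-3,0,0],0,0.6],
    [[-8,0,0],0,0.6],
    [[-14,0,0],0,0.6],
    [[-18.5,0,0],0,0.8],
    [[-18.5,0,-5],0,1],
    [[-18.5,0,-5],0,1],
    [[-18.5,0,-5],0,1],
  ],
)

```text
time_s: 10.05
ee_pos: [558.7, -245.1, 299.4]
ee_rot: [-30.2, 89.9, -19.7]
force: [0.5, 0.3, 0.3]
gripper_width: 91.2
```

```bash
cat > disc.py <<'E'
from h import *
def discs(im,c,x,y,z,tag,fish=True,S=4,half=65):
    o=ortho(im,c,z,x-half,x+half,y-half,y+half,S,fish)
    g=cv2.GaussianBlur(cv2.cvtColor(o,cv2.COLOR_RGB2GRAY),(5,5),1)
    cs=cv2.HoughCircles(g,cv2.HOUGH_GRADIENT_ALT,1,40*S//2,param1=200,param2=0.6,minRadius=int(5*S),maxRadius=int(16*S))
    if cs is None: cs=np.zeros((1,0,3))
    L=[(x+half-v/S,y+half-u/S,r/S) for u,v,r in cs[0]]
    vis=o.copy()
    for u,v,r in cs[0]: cv2.circle(vis,(int(u),int(v)),int(r),(255,0,0),1)
    cv2.imwrite(f'pics/d_{tag}.png',vis[:,:,::-1])
    big=[l for l in L if l[2]>11]; out=None
    best=None
    for i in range(len(big)):
        for j in range(i):
            d=np.hypot(big[i][0]-big[j][0],big[i][1]-big[j][1])
            if abs(d-52)<4 and (best is None or abs(d-52)<best[0]): best=(abs(d-52),big[i],big[j])
    if best:
        a,b=best[1:]; a,b=(a,b) if a[0]>b[0] else (b,a)
        out=((a[0]+b[0])/2,(a[1]+b[1])/2,np.degrees(np.arctan2(a[1]-b[1],a[0]-b[0])))
    print(tag,'pose',None if out is None else np.round(out,1),'d off',best and round(best[0],1),'circles',[tuple(np.round(l,1)) for l in L])
    return out
E
cat > looknow.py <<'E'
from disc import *
import sys
def run(tag,guesses):
    im,c=look('wrist');cv2.imwrite(f'pics/{tag}.png',im[:,:,::-1]);np.save(f'{tag}.npy',c,allow_pickle=True)
    for k,(x,y,z) in guesses.items(): discs(im,c,x,y,z,tag+k)
    return im,c
E
python3 - <<'E'
from looknow import *
im,c=run('w4',{'c5':(419,-370,9),'c4':(428,-230,9),'c3':(445,-77,9),'nest':(607,-235,54)})
plan(428,-230,235,17)
E
```

```text
w4c5 pose [ 419.  -367.5   -5.5] d off 0.3 circles [(np.float32(393.2), np.float32(-365.0), np.float32(14.8)), (np.float32(444.8), np.float32(-370.0), np.float32(14.9)), (np.float32(393.2), np.float32(-365.0), np.float32(12.9)), (np.float32(444.8), np.float32(-370.0), np.float32(12.9)), (np.float32(420.5), np.float32(-366.2), np.float32(8.3))]
w4c4 pose [ 427.8 -228.8   17.7] d off 0.5 circles [(np.float32(402.8), np.float32(-236.8), np.float32(14.9)), (np.float32(452.8), np.float32(-220.8), np.float32(14.8)), (np.float32(452.8), np.float32(-220.8), np.float32(12.9)), (np.float32(402.8), np.float32(-236.8), np.float32(12.9)), (np.float32(429.2), np.float32(-229.5), np.float32(9.7)), (np.float32(429.2), np.float32(-229.5), np.float32(7.9))]
w4c3 pose [445.1 -75.5  15.9] d off 0.8 circles [(np.float32(420.5), np.float32(-82.5), np.float32(14.5)), (np.float32(469.8), np.float32(-68.5), np.float32(14.9)), (np.float32(469.8), np.float32(-68.5), np.float32(13.0)), (np.float32(420.5), np.float32(-82.5), np.float32(12.6)), (np.float32(445.0), np.float32(-75.2), np.float32(9.6))]
w4nest pose [ 607.4 -236.2    8.2] d off 0.8 circles [(np.float32(581.2), np.float32(-240.0), np.float32(14.0)), (np.float32(633.5), np.float32(-232.5), np.float32(13.4)), (np.float32(581.2), np.float32(-240.0), np.float32(12.1)), (np.float32(607.8), np.float32(-236.5), np.float32(9.2))]
tcp [ 559.1 -245.   299.2] jaw 100.4 q6 -125.2 -> shift cm [  0.41   3.85 -12.62] turn rad -0.114 deg d 6.6
```

View pics/w4.png

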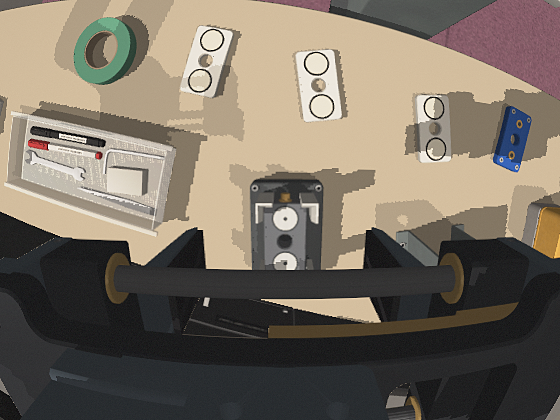

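```bash
python3 - <<'E'
from h import *
plan(428.3,-229.1,20,17.5)
E
```

```text
tcp [ 559.1 -245.   299.2] jaw 100.4 q6 -125.2 -> shift cm [ 21.91   3.94 -12.59] turn rad -0.123 deg d 7.1
```

Call:
move_arm(
  moves=[
    [[0,1.5,-5],-0.12,1],
    [[3,3.9,-11],-0.12,1],
    [[9,3.9,-12.6],-0.12,0.6],
    [[15,3.9,-12.6],-0.12,0.4],
    [[19.5,3.9,-12.6],-0.12,0.3],
    [[21.5,3.9,-12.6],-0.12,0.3],
    [[21.9,3.9,-12.6],-0.12,0.3],
    [[21.9,3.9,-12.6],-0.12,0.3],
    [[21.9,3.9,-12.6],-0.12,-1],
    [[21.9,3.9,-12.6],-0.12,-1],
    [[21.9,3.9,-12.6],-0.12,-1],
    [[21.9,3.9,-12.6],-0.12,-1],
    [[21.9,3.9,-12.6],-0.12,-1],
  ],
  force=25,
)

```text
time_s: 11.72
ee_pos: [428.3, -229.8, 81.1]
ee_rot: [-43.9, 89.9, -26.5]
force: [0.2, 0.3, 5.1]
gripper_width: 45.9
```

```bash
python3 - <<'E'
from h import *
s=status.state();print(s['gripper_width'],s['force'],s['ee_pos'])
plan(607.4,-235.7,20+54+60,10.4)
E
```

```text
45.924039037137454 [0.19406006 0.27890319 5.14326079] [ 428.25987444 -229.77367531   81.07836877]
tcp [ 428.3 -229.8   81.1] jaw 107.3 q6 -136.9 -> shift cm [-11.25  -5.91  16.95] turn rad 0.121 deg d -6.9
```

Call:
move_arm(
  moves=[
    [[-3,0,0],0,-1],
    [[-8,0,0],0,-1],
    [[-13,-1,3],0,-1],
    [[-14,-3,9],0.06,-1],
    [[-14,-5,14],0.12,-1],
    [[-14,-5.9,16.9],0.12,-1],
    [[-14,-5.9,16.9],0.12,-1],
    [[-14,-5.9,16.9],0.12,-1],
    [[-10,-5.9,16.9],0.12,-1],
    [[-9,-5.9,16.9],0.12,-1],
    [[-8,-5.9,16.9],0.12,-1],
    [[-7,-5.9,16.9],0.12,-1],
    [[-6,-5.9,16.9],0.12,-1],
    [[-5.5,-5.9,16.9],0.12,-1],
    [[-5.5,-5.9,16.9],0.12,-1],
  ],
)

```text
time_s: 13.6
ee_pos: [606.4, -235.5, 135.2]
ee_rot: [179.1, 90.0, -170.5]
force: [-0.1, 0.7, -0.7]
gripper_width: 45.7
```

Call:
move_arm(
  moves=[
    [[0,0,0],0,0.6],
    [[0,0,0],0,0.6],
    [[0,0,0],0,0.6],
    [[0,0,0],0,0.6],
    [[-3,0,0],0,0.6],
    [[-8,0,0],0,0.6],
    [[-14,0,0],0,0.8],
    [[-16,0,-5],0,1],
    [[-16,0,-5],0,1],
    [[-16,0,-5],0,1],
  ],
)

```text
time_s: 14.85
ee_pos: [557.3, -244.5, 294.9]
ee_rot: [38.1, 90.0, 48.5]
force: [1.2, -0.2, 0.3]
gripper_width: 91.1
```

```bash
python3 - <<'E'
from looknow import *
im,c=run('w5',{'c5':(419,-368,9),'c3':(445,-77,9),'nest':(607,-235,63)})
plan(419.4,-367.2,20,-5.5)
E
```

```text
w5c5 pose [ 418.5 -366.9   -6.3] d off 0.3 circles [(np.float32(444.5), np.float32(-369.8), np.float32(14.4)), (np.float32(392.5), np.float32(-364.0), np.float32(14.6)), (np.float32(419.5), np.float32(-366.2), np.float32(8.8)), (np.float32(392.5), np.float32(-364.0), np.float32(12.5))]
w5c3 pose [410.5 -59.   15.9] d off 1.0 circles [(np.float32(435.0), np.float32(-52.0), np.float32(14.2)), (np.float32(386.0), np.float32(-66.0), np.float32(13.9)), (np.float32(435.0), np.float32(-52.0), np.float32(12.3))]
w5nest pose [ 605.6 -236.4   11.2] d off 0.8 circles [(np.float32(579.8), np.float32(-241.5), np.float32(14.3)), (np.float32(631.5), np.float32(-231.2), np.float32(14.6)), (np.float32(605.0), np.float32(-237.8), np.float32(9.1)), (np.float32(605.0), np.float32(-237.8), np.float32(6.7))]
tcp [ 557.6 -244.3  294.4] jaw 100.4 q6 -125.2 -> shift cm [ 21.44  -9.59 -15.8 ] turn rad 0.278 deg d -15.9
```

View pics/d_w5nest.png

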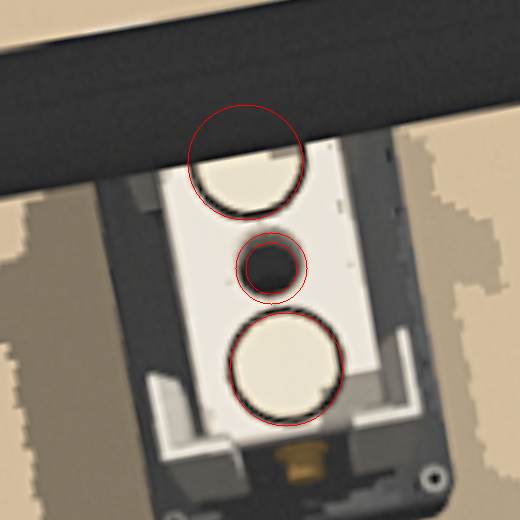

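Call:
move_arm(
  moves=[
    [[0,-2,-5],0.1,1],
    [[3,-6,-10],0.28,1],
    [[7,-9.6,-15.8],0.28,0.6],
    [[12,-9.6,-15.8],0.28,0.4],
    [[17,-9.6,-15.8],0.28,0.3],
    [[20.5,-9.6,-15.8],0.28,0.3],
    [[21.4,-9.6,-15.8],0.28,0.3],
    [[21.4,-9.6,-15.8],0.28,0.3],
    [[21.4,-9.6,-15.8],0.28,-1],
    [[21.4,-9.6,-15.8],0.28,-1],
    [[21.4,-9.6,-15.8],0.28,-1],
    [[21.4,-9.6,-15.8],0.28,-1],
    [[21.4,-9.6,-15.8],0.28,-1],
  ],
)

```text
time_s: 16.52
ee_pos: [419.8, -367.9, 81.8]
ee_rot: [-29.0, 89.9, -34.6]
force: [2.0, -0.3, 3.9]
gripper_width: 45.9
```

```bash
python3 - <<'E'
from h import *
s=status.state();print(s['gripper_width'],s['force'],s['ee_pos'])
plan(607.6,-235.3,s['ee_pos'][2]-60+63+1,10.4)
E
```

```text
45.93114683439603 [ 1.9741214  -0.30136479  3.89083919] [ 419.84429296 -367.8669183    81.8375303 ]
tcp [ 419.8 -367.9   81.8] jaw 84.4 q6 -126.8 -> shift cm [-6.39 15.02 17.4 ] turn rad -0.279 deg d 16.0
```

Call:
move_arm(
  moves=[
    [[-3,0,0],0,-1],
    [[-8,0,0],0,-1],
    [[-13,2,3],0,-1],
    [[-14,6,8],-0.1,-1],
    [[-14,11,13],-0.28,-1],
    [[-14,15,17.5],-0.28,-1],
    [[-14,15,17.5],-0.28,-1],
    [[-14,15,17.5],-0.28,-1],
    [[-14,15,17.5],-0.28,-1],
    [[-11,15,17.5],-0.28,-1],
    [[-10,15,17.5],-0.28,-1],
    [[-9,15,17.5],-0.28,-1],
    [[-8,15,17.5],-0.28,-1],
    [[-7,15,17.5],-0.28,-1],
    [[-6.4,15,17.5],-0.28,-1],
    [[-6.4,15,17.5],-0.28,-1],
  ],
)

```text
time_s: 18.52
ee_pos: [608.0, -235.2, 145.0]
ee_rot: [145.9, 90.0, 156.4]
force: [0.5, 1.0, -1.6]
gripper_width: 45.6
```

Call:
move_arm(
  moves=[
    [[0,0,0],0,0.6],
    [[0,0,0],0,0.6],
    [[0,0,0],0,0.6],
    [[0,0,0],0,0.6],
    [[-3,0,0],0,0.6],
    [[-8,0,0],0,0.6],
    [[-14,0,0],0,0.8],
    [[-16,0,-6],0,1],
    [[-16,0,-6],0,1],
    [[-16,0,-6],0,1],
  ],
)

```text
time_s: 19.77
ee_pos: [549.1, -246.2, 305.2]
ee_rot: [-1.6, 90.0, 8.8]
force: [1.3, 0.0, 0.1]
gripper_width: 91.2
```

```bash
python3 - <<'E'
from looknow import *
im,c=run('w6',{'c3':(411,-59,9),'nest':(607,-235,72)})
plan(410.5,-59,20,15.9)
E
```

```text
w6c3 pose [409.9 -58.   14.8] d off 1.0 circles [(np.float32(435.5), np.float32(-51.2), np.float32(15.0)), (np.float32(384.2), np.float32(-64.8), np.float32(15.0)), (np.float32(435.5), np.float32(-51.2), np.float32(12.8)), (np.float32(384.2), np.float32(-64.8), np.float32(12.8))]
w6nest pose None d off None circles [(np.float32(582.8), np.float32(-241.5), np.float32(14.4)), (np.float32(606.8), np.float32(-237.8), np.float32(8.2)), (np.float32(582.8), np.float32(-241.5), np.float32(12.5))]
tcp [ 549.5 -246.1  304.6] jaw 100.4 q6 -125.7 -> shift cm [ 22.47  20.91 -10.27] turn rad -0.095 deg d 5.5
```

View pics/w6.png

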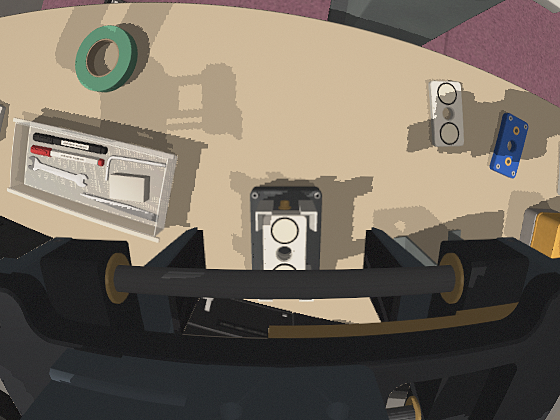

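Call:
move_arm(
  moves=[
    [[0,4,-3],0,1],
    [[1,10,-6],-0.09,1],
    [[3,16,-10.2],-0.09,1],
    [[7,21,-10.2],-0.09,0.8],
    [[12,21,-10.2],-0.09,0.5],
    [[17,21,-10.2],-0.09,0.3],
    [[21,21,-10.2],-0.09,0.3],
    [[22.4,21,-10.2],-0.09,0.3],
    [[22.4,21,-10.2],-0.09,0.3],
    [[22.4,21,-10.2],-0.09,-1],
    [[22.4,21,-10.2],-0.09,-1],
    [[22.4,21,-10.2],-0.09,-1],
    [[22.4,21,-10.2],-0.09,-1],
    [[22.4,21,-10.2],-0.09,-1],
  ],
)

```text
time_s: 21.58
ee_pos: [410.7, -58.2, 81.3]
ee_rot: [-47.6, 90.0, -32.0]
force: [1.3, -0.6, -0.9]
gripper_width: 45.3
```

```bash
python3 - <<'E'
from h import *
s=status.state();print(s['gripper_width'],s['force'],s['ee_pos'])
plan(607.6,-235.3,s['ee_pos'][2]-60+72+1,10.4)
E
```

```text
45.34514186526858 [ 1.32924741 -0.62993493 -0.8993575 ] [410.71492714 -58.23161615  81.31642885]
tcp [410.7 -58.2  81.3] jaw 105.6 q6 -115.2 -> shift cm [ -7.29 -22.35  14.2 ] turn rad 0.091 deg d -5.2
```

Call:
move_arm(
  moves=[
    [[-3,0,0],0,-1],
    [[-8,0,0],0,-1],
    [[-14,-2,1],0,-1],
    [[-16,-7,5],0.05,-1],
    [[-16,-12,9],0.09,-1],
    [[-16,-18,12],0.09,-1],
    [[-16,-22.3,14.2],0.09,-1],
    [[-16,-22.3,14.2],0.09,-1],
    [[-16,-22.3,14.2],0.09,-1],
    [[-12,-22.3,14.2],0.09,-1],
    [[-11,-22.3,14.2],0.09,-1],
    [[-10,-22.3,14.2],0.09,-1],
    [[-9,-22.3,14.2],0.09,-1],
    [[-8,-22.3,14.2],0.09,-1],
    [[-7.3,-22.3,14.2],0.09,-1],
    [[-7.3,-22.3,14.2],0.09,-1],
  ],
)

```text
time_s: 23.58
ee_pos: [607.2, -234.8, 153.6]
ee_rot: [150.0, 89.9, 160.4]
force: [0.1, -0.0, -1.2]
gripper_width: 45.7
```

Call:
move_arm(
  moves=[
    [[0,0,0],0,0.6],
    [[0,0,0],0,0.6],
    [[0,0,0],0,0.6],
    [[0,0,0],0,0.6],
    [[-3,0,0],0,0.6],
    [[-8,0,0],0,0.6],
    [[-13,0,0],0,0.8],
    [[-15,5,-2],0,1],
    [[-15,44,-8],-0.05,1],
    [[-15,44,-8],-0.05,1],
    [[-15,44,-8],-0.05,1],
    [[-15,44,-8],-0.05,1],
    [[-15,44,-8],-0.05,1],
    [[-15,44,-8],-0.05,1],
    [[-15,44,-8],-0.05,1],
    [[-15,44,-8],-0.05,1],
    [[-15,44,-8],-0.05,1],
    [[-15,44,-8],-0.05,1],
  ],
)

```text
time_s: 25.82
ee_pos: [449.4, 182.4, 304.2]
ee_rot: [-89.6, 90.0, -76.4]
force: [-0.1, -0.3, -0.0]
gripper_width: 91.1
```

```bash
python3 - <<'E'
from looknow import *
im,c=run('w7',{'c2':(421,205,9),'c1':(523,329,9),'cov':(424,56,12)})
im,c=look('scene');cv2.imwrite('pics/s7.png',im[:,:,::-1])
plan(421.5,205,20,14.5)
E
```

```text
w7c2 pose [421.9 203.8  15.4] d off 0.6 circles [(np.float32(396.5), np.float32(196.8), np.float32(14.9)), (np.float32(447.2), np.float32(210.8), np.float32(14.8)), (np.float32(396.5), np.float32(196.8), np.float32(12.9)), (np.float32(447.2), np.float32(210.8), np.float32(12.9)), (np.float32(422.0), np.float32(203.5), np.float32(8.6))]
w7c1 pose None d off None circles []
w7cov pose None d off None circles [(np.float32(399.5), np.float32(58.0), np.float32(6.2)), (np.float32(447.0), np.float32(53.0), np.float32(6.0)), (np.float32(422.2), np.float32(58.2), np.float32(7.4))]
tcp [449.4 182.5 304.2] jaw 103.2 q6 -82.5 -> shift cm [22.42  2.83 -2.2 ] turn rad -0.023 deg d 1.3
```

View pics/w7.png

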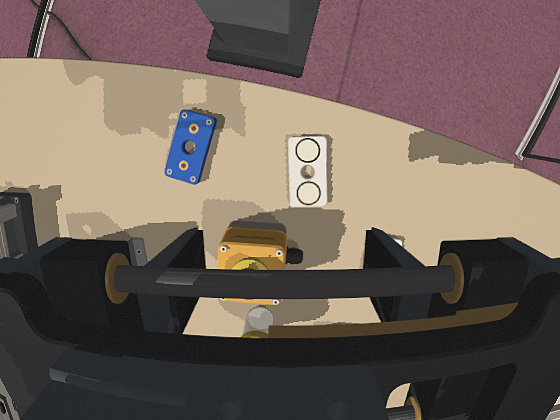

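View pics/s7.png

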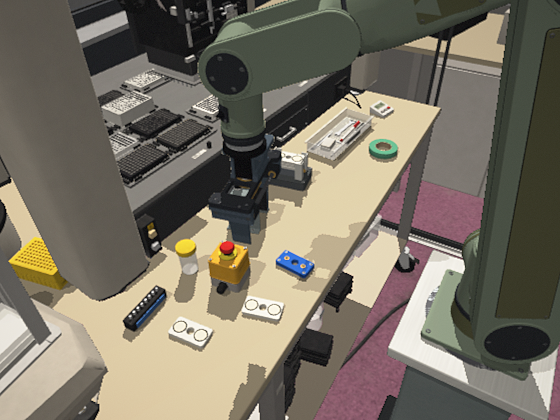

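Call:
move_arm(
  moves=[
    [[3,2.7,-2.2],-0.03,1],
    [[9,2.7,-2.2],-0.03,0.8],
    [[15,2.7,-2.2],-0.03,0.5],
    [[20,2.7,-2.2],-0.03,0.3],
    [[22,2.7,-2.2],-0.03,0.3],
    [[22.4,2.7,-2.2],-0.03,0.3],
    [[22.4,2.7,-2.2],-0.03,0.3],
    [[22.4,2.7,-2.2],-0.03,-1],
    [[22.4,2.7,-2.2],-0.03,-1],
    [[22.4,2.7,-2.2],-0.03,-1],
    [[22.4,2.7,-2.2],-0.03,-1],
    [[22.4,2.7,-2.2],-0.03,-1],
  ],
)

```text
time_s: 27.42
ee_pos: [422.0, 204.8, 81.2]
ee_rot: [4.0, 89.9, 19.0]
force: [0.7, -0.5, 7.4]
gripper_width: 46.0
```

```bash
python3 - <<'E'
from h import *
s=status.state();print(s['gripper_width'],s['force'],s['ee_pos'])
plan(607.6,-235.3,s['ee_pos'][2]-60+81+1,10.4)
E
```

```text
45.97876640565105 [ 0.67225624 -0.45793058  7.363752  ] [422.02817142 204.82903714  81.23668608]
tcp [422.  204.8  81.2] jaw 105.0 q6 -80.5 -> shift cm [ -8.19 -47.32   6.53] turn rad 0.081 deg d -4.6
```

Call:
move_arm(
  moves=[
    [[-3,0,0],0,-1],
    [[-8,0,0],0,-1],
    [[-14,0,0],0,-1],
    [[-18,-5,0],0,-1],
    [[-18,-11,1],0.04,-1],
    [[-18,-47.3,6.5],0.08,-1],
    [[-18,-47.3,6.5],0.08,-1],
    [[-18,-47.3,6.5],0.08,-1],
    [[-18,-47.3,6.5],0.08,-1],
    [[-18,-47.3,6.5],0.08,-1],
    [[-18,-47.3,6.5],0.08,-1],
    [[-18,-47.3,6.5],0.08,-1],
    [[-18,-47.3,6.5],0.08,-1],
    [[-18,-47.3,6.5],0.08,-1],
    [[-14,-47.3,6.5],0.08,-1],
    [[-12,-47.3,6.5],0.08,-1],
    [[-10.8,-47.3,6.5],0.08,-1],
    [[-9.6,-47.3,6.5],0.08,-1],
    [[-8.2,-47.3,6.5],0.08,-1],
    [[-8.2,-47.3,6.5],0.08,-1],
  ],
)

```text
time_s: 29.92
ee_pos: [606.8, -235.3, 161.9]
ee_rot: [-139.2, 90.0, -128.7]
force: [-0.3, -0.6, -0.7]
gripper_width: 45.4
```

```bash
python3 - <<'E'
from h import *
plan(607.6,-235.3,163.2-60,10.4)
E
```

```text
tcp [ 606.8 -235.3  161.9] jaw 100.4 q6 -122.7 -> shift cm [-0.13 -0.01  0.07] turn rad 0.001 deg d -0.0
```

Call:
move_arm(
  moves=[
    [[0,0,0],0,0.6],
    [[0,0,0],0,0.6],
    [[0,0,0],0,0.6],
    [[0,0,0],0,0.6],
    [[-3,0,0],0,0.6],
    [[-8,0,0],0,0.6],
    [[-13,0,0],0,0.8],
    [[-15,5,0],0,1],
    [[-15,56,2.4],0.09,1],
    [[-15,56,2.4],0.09,1],
    [[-15,56,2.4],0.09,1],
    [[-15,56,2.4],0.09,1],
    [[-15,56,2.4],0.09,1],
    [[-15,56,2.4],0.09,1],
    [[-15,56,2.4],0.09,1],
    [[-15,56,2.4],0.09,1],
    [[-15,56,2.4],0.09,1],
    [[-15,56,2.4],0.09,1],
    [[-15,56,2.4],0.09,1],
    [[-15,56,2.4],0.09,1],
  ],
)

```text
time_s: 32.42
ee_pos: [529.4, 318.2, 312.5]
ee_rot: [-50.2, 90.0, -45.1]
force: [-0.1, -1.0, -0.6]
gripper_width: 91.2
```

```bash
python3 - <<'E'
from looknow import *
im,c=run('w8',{'c1':(523,329,9)})
plan(522.5,329.3,20,5)
E
```

```text
w8c1 pose [522.6 330.5   6. ] d off 0.5 circles [(np.float32(548.8), np.float32(333.2), np.float32(14.8)), (np.float32(496.5), np.float32(327.8), np.float32(14.9)), (np.float32(496.5), np.float32(327.8), np.float32(12.9)), (np.float32(548.8), np.float32(333.2), np.float32(12.9)), (np.float32(523.0), np.float32(330.0), np.float32(8.7))]
tcp [529.4 318.4 312.4] jaw 95.2 q6 -65.2 -> shift cm [23.24  1.15 -0.59] turn rad 0.003 deg d -0.2
```

View pics/w8.png

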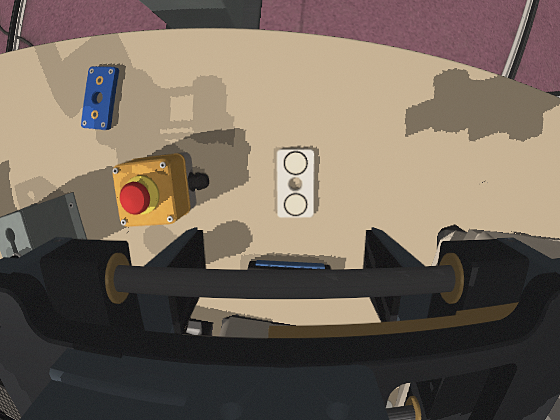

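Call:
move_arm(
  moves=[
    [[4,1.2,-0.6],-0.01,1],
    [[10,1.2,-0.6],-0.01,0.8],
    [[16,1.2,-0.6],-0.01,0.5],
    [[21,1.2,-0.6],-0.01,0.3],
    [[22.8,1.2,-0.6],-0.01,0.3],
    [[23.2,1.2,-0.6],-0.01,0.3],
    [[23.2,1.2,-0.6],-0.01,0.3],
    [[23.2,1.2,-0.6],-0.01,-1],
    [[23.2,1.2,-0.6],-0.01,-1],
    [[23.2,1.2,-0.6],-0.01,-1],
    [[23.2,1.2,-0.6],-0.01,-1],
    [[23.2,1.2,-0.6],-0.01,-1],
  ],
)

```text
time_s: 33.98
ee_pos: [522.6, 331.5, 81.8]
ee_rot: [22.8, 89.8, 28.6]
force: [-0.4, 0.1, 6.4]
gripper_width: 45.7
```

```bash
python3 - <<'E'
from h import *
s=status.state();print(s['gripper_width'],s['force'],s['ee_pos'])
plan(607.6,-235.3,s['ee_pos'][2]-60+90+1,10.4)
E
```

```text
45.74587042190812 [-0.35522779  0.07984007  6.4283867 ] [522.56410919 331.53823044  81.83551483]
tcp [522.6 331.5  81.8] jaw 95.9 q6 -64.5 -> shift cm [ -9.16 -57.25   2.69] turn rad -0.079 deg d 4.5
```

Call:
move_arm(
  moves=[
    [[-3,0,0],0,-1],
    [[-8,0,0],0,-1],
    [[-14,0,0],0,-1],
    [[-19,-5,0],0,-1],
    [[-19,-11,1],-0.04,-1],
    [[-19,-57.2,2.7],-0.08,-1],
    [[-19,-57.2,2.7],-0.08,-1],
    [[-19,-57.2,2.7],-0.08,-1],
    [[-19,-57.2,2.7],-0.08,-1],
    [[-19,-57.2,2.7],-0.08,-1],
    [[-19,-57.2,2.7],-0.08,-1],
    [[-19,-57.2,2.7],-0.08,-1],
    [[-19,-57.2,2.7],-0.08,-1],
    [[-19,-57.2,2.7],-0.08,-1],
    [[-19,-57.2,2.7],-0.08,-1],
    [[-16,-57.2,2.7],-0.08,-1],
    [[-16,-57.2,2.7],-0.08,-1],
  ],
)

```text
time_s: 36.1
ee_pos: [605.9, -233.1, 238.3]
ee_rot: [144.9, 89.7, 155.4]
force: [-0.4, -0.5, -0.2]
gripper_width: 45.8
```

```bash
python3 - <<'E'
from looknow import *
p,M=tool();top=p[2]-81.8+9
im,c=run('w9',{'hand':(607,-235,top)})
print(top)
plan(607.5,-235.3,172.8-60,10.4)
E
```

```text
w9hand pose [ 605.8 -234.5   10.6] d off 0.1 circles [(np.float32(580.2), np.float32(-239.2), np.float32(14.9)), (np.float32(580.2), np.float32(-239.2), np.float32(13.0)), (np.float32(604.8), np.float32(-234.2), np.float32(7.3)), (np.float32(631.2), np.float32(-229.8), np.float32(14.9)), (np.float32(631.2), np.float32(-229.8), np.float32(13.1))]
165.50718292890673
tcp [ 606.7 -233.6  239.9] jaw 100.5 q6 -122.6 -> shift cm [ 6.71 -0.19  0.06] turn rad 0.002 deg d -0.1
```

View pics/w9.png

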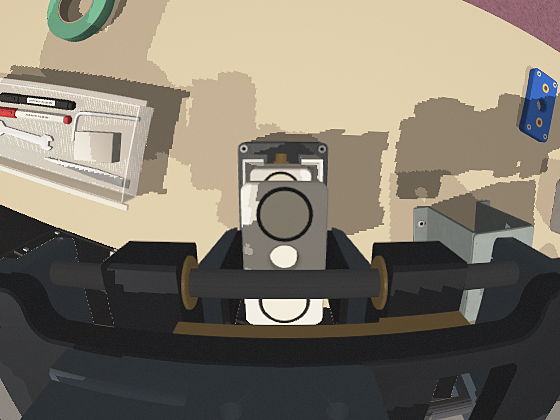

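Call:
move_arm(
  moves=[
    [[4,-0.2,0.1],0,-1],
    [[5.7,-0.2,0.1],0,-1],
    [[5.7,-0.2,0.1],0,-1],
    [[5.7,-0.2,0.1],0,-1],
    [[5.7,-0.2,0.1],0,-1],
  ],
)

```text
time_s: 36.78
ee_pos: [609.0, -237.2, 184.8]
ee_rot: [-33.8, 89.8, -23.4]
force: [0.4, 0.7, -1.0]
gripper_width: 45.6
```

```bash
python3 - <<'E'
from looknow import *
p,M=tool();top=p[2]-81.8+9
im,c=run('w10',{'hand':(607,-235,top),'below':(607,-235,90)})
plan(607.5,-235.3,172.3-60,10.4)
E
```

```text
w10hand pose [ 609.6 -238.2   10.3] d off 1.1 circles [(np.float32(583.5), np.float32(-243.0), np.float32(14.9)), (np.float32(583.5), np.float32(-243.0), np.float32(13.0)), (np.float32(635.8), np.float32(-233.5), np.float32(14.4)), (np.float32(635.8), np.float32(-233.5), np.float32(12.7))]
w10below pose None d off None circles [(np.float32(588.0), np.float32(-242.0), np.float32(14.8)), (np.float32(649.2), np.float32(-231.5), np.float32(14.5))]
tcp [ 608.9 -237.2  184.5] jaw 100.4 q6 -122.7 -> shift cm [ 1.22  0.21 -0.1 ] turn rad 0.001 deg d -0.0
```

View pics/d_w10below.png

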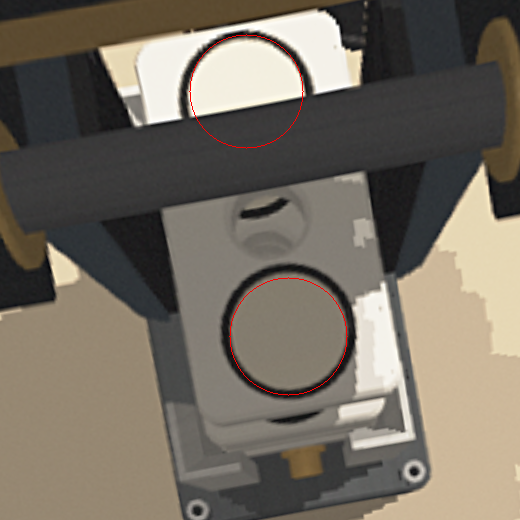

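View pics/w10.png

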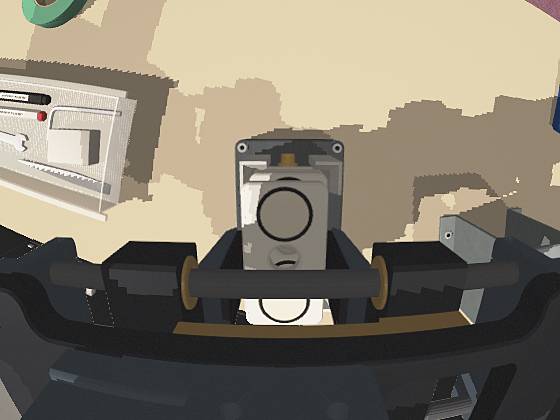

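Call:
move_arm(
  moves=[
    [[0.6,0.2,-0.1],0,-1],
    [[1.2,0.2,-0.1],0,-1],
    [[1.2,0.2,-0.1],0,-1],
    [[1.2,0.2,-0.1],0,-1],
    [[1.2,0.2,-0.1],0,-1],
  ],
)

```text
time_s: 37.45
ee_pos: [607.0, -235.1, 171.5]
ee_rot: [-11.0, 90.0, -0.6]
force: [-1.3, 0.2, 4.8]
gripper_width: 45.9
```

Call:
move_arm(
  moves=[
    [[-0.1,0,0],0,0.6],
    [[-0.1,0,0],0,0.6],
    [[-0.1,0,0],0,0.6],
    [[-0.1,0,0],0,0.6],
    [[-3,0,0],0,0.6],
    [[-8,0,0],0,0.6],
    [[-14,0,0],0,0.8],
    [[-14,0,0],0,1],
    [[-14,0,0],0,1],
  ],
)

```text
time_s: 38.58
ee_pos: [606.8, -235.1, 310.8]
ee_rot: [157.0, 90.0, 167.4]
force: [0.6, -0.1, -0.2]
gripper_width: 91.1
```

```bash
python3 - <<'E'
from looknow import *
im,c=run('w11',{'nest':(607,-235,99)})
cv2.imwrite('pics/o11_86.png',ortho(im[:,:,::-1],c,86,540,670,-300,-170,4,True))
plan(423.4,56,22,-5)
E
```

```text
w11nest pose [ 607.1 -236.4   10.1] d off 0.6 circles [(np.float32(633.0), np.float32(-231.8), np.float32(14.0)), (np.float32(581.2), np.float32(-241.0), np.float32(14.0)), (np.float32(608.0), np.float32(-236.8), np.float32(8.5))]
tcp [ 606.5 -234.9  309.8] jaw 100.4 q6 -122.6 -> shift cm [ 22.85  31.9  -12.68] turn rad 0.269 deg d -15.4
```

View pics/d_w11nest.png

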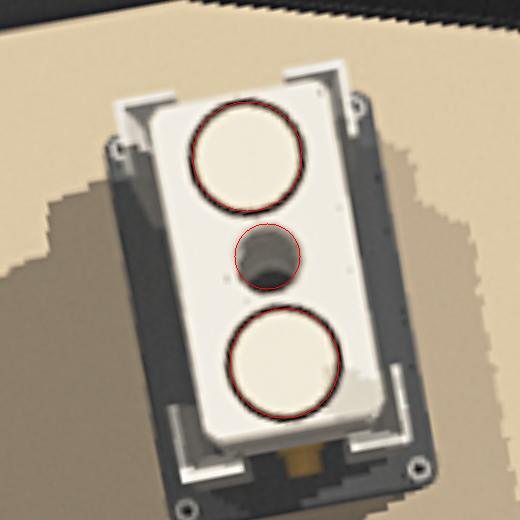

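View pics/o11_86.png

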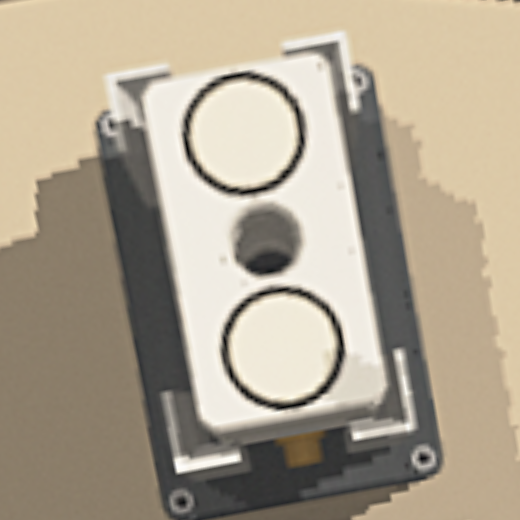

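Call:
move_arm(
  moves=[
    [[0,5,-2],0.1,1],
    [[0,32,-12.7],0.27,1],
    [[0,32,-12.7],0.27,1],
    [[0,32,-12.7],0.27,1],
    [[0,32,-12.7],0.27,1],
    [[0,32,-12.7],0.27,1],
    [[0,32,-12.7],0.27,1],
    [[0,32,-12.7],0.27,1],
    [[0,32,-12.7],0.27,1],
    [[0,32,-12.7],0.27,1],
  ],
)

```text
time_s: 39.88
ee_pos: [424.6, 55.8, 310.9]
ee_rot: [-150.0, 90.0, -155.2]
force: [-1.0, 0.1, 1.0]
gripper_width: 91.1
```

```bash
python3 - <<'E'
from looknow import *
im,c=run('w12',{'cov':(424,56,12)})
plan(423.4,56,22,-5)
E
```

```text
w12cov pose None d off None circles [(np.float32(447.2), np.float32(53.8), np.float32(6.2)), (np.float32(400.5), np.float32(58.0), np.float32(6.1)), (np.float32(422.0), np.float32(57.5), np.float32(7.1))]
tcp [424.6  55.9 310.9] jaw 84.9 q6 -78.9 -> shift cm [22.89  0.   -0.11] turn rad -0.002 deg d 0.1
```

View pics/d_w12cov.png

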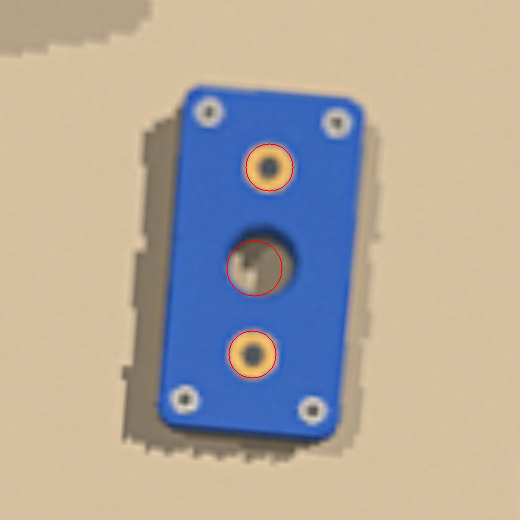

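Call:
move_arm(
  moves=[
    [[4,0,-0.1],0,1],
    [[10,0,-0.1],0,0.8],
    [[16,0,-0.1],0,0.5],
    [[21,0,-0.1],0,0.3],
    [[22.6,0,-0.1],0,0.3],
    [[22.9,0,-0.1],0,0.3],
    [[22.9,0,-0.1],0,0.3],
    [[22.9,0,-0.1],0,-1],
    [[22.9,0,-0.1],0,-1],
    [[22.9,0,-0.1],0,-1],
    [[22.9,0,-0.1],0,-1],
    [[22.9,0,-0.1],0,-1],
  ],
  force=30,
)

```text
time_s: 41.42
ee_pos: [423.8, 56.7, 83.1]
ee_rot: [6.8, 89.9, 1.8]
force: [-1.2, 0.2, 6.8]
gripper_width: 45.6
```

```bash
python3 - <<'E'
from h import *
s=status.state();print(s['gripper_width'],s['force'],s['ee_pos'])
plan(607.1,-235.2,s['ee_pos'][2]-60+99+12,10.3)
E
```

```text
45.58057266749817 [-1.21972608  0.17535391  6.80647513] [423.82592988  56.65258608  83.10750772]
tcp [423.8  56.7  83.1] jaw 85.0 q6 -78.9 -> shift cm [-11.06 -27.46  20.84] turn rad -0.268 deg d 15.3
```

Call:
move_arm(
  moves=[
    [[-3,0,0],0,-1],
    [[-8,0,0],0,-1],
    [[-14,0,0],0,-1],
    [[-18,-4,2],-0.05,-1],
    [[-18,-27.5,20.8],-0.27,-1],
    [[-18,-27.5,20.8],-0.27,-1],
    [[-18,-27.5,20.8],-0.27,-1],
    [[-18,-27.5,20.8],-0.27,-1],
    [[-18,-27.5,20.8],-0.27,-1],
    [[-18,-27.5,20.8],-0.27,-1],
    [[-18,-27.5,20.8],-0.27,-1],
    [[-15,-27.5,20.8],-0.27,-1],
    [[-11.1,-27.5,20.8],-0.27,-1],
    [[-11.1,-27.5,20.8],-0.27,-1],
    [[-11.1,-27.5,20.8],-0.27,-1],
    [[-11.1,-27.5,20.8],-0.27,-1],
  ],
)

```text
time_s: 43.42
ee_pos: [607.0, -235.5, 195.5]
ee_rot: [-33.2, 89.8, -22.7]
force: [-0.8, -0.1, -1.3]
gripper_width: 45.6
```

```bash
python3 - <<'E'
from looknow import *
p,M=tool();top=p[2]-83.1+12
im,c=run('w13',{'hand':(607,-235,top)})
plan(607.0,-235.2,83.1+99+.3-60,10.3)
E
```

```text
w13hand pose None d off None circles [(np.float32(584.0), np.float32(-241.0), np.float32(6.1))]
tcp [ 606.9 -235.6  195.2] jaw 100.5 q6 -122.7 -> shift cm [1.28 0.04 0.01] turn rad 0.003 deg d -0.2
```

View pics/w13.png

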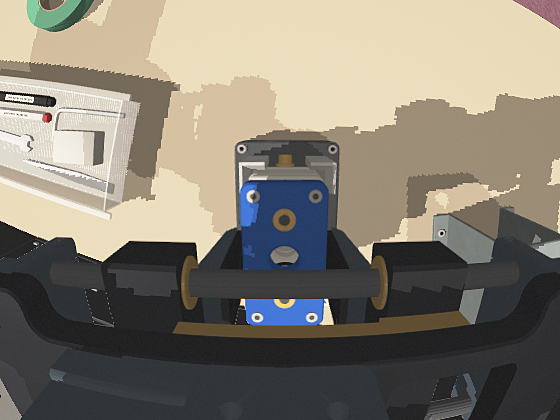

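Call:
move_arm(
  moves=[
    [[0.7,0,0],0,-1],
    [[1.3,0,0],0,-1],
    [[1.3,0,0],0,-1],
    [[1.3,0,0],0,-1],
    [[1.3,0,0],0,-1],
  ],
)

```text
time_s: 44.1
ee_pos: [606.3, -235.6, 182.0]
ee_rot: [-31.1, 89.9, -20.6]
force: [-1.9, 1.3, 8.4]
gripper_width: 45.4
```

Call:
move_arm(
  moves=[
    [[-0.05,0,0],0,0.6],
    [[-0.05,0,0],0,0.6],
    [[-0.05,0,0],0,0.6],
    [[-0.05,0,0],0,0.6],
    [[-3,0,0],0,0.6],
    [[-8,0,0],0,0.6],
    [[-13,0,0],0,0.8],
    [[-13,0,0],0,1],
    [[-13,0,0],0,1],
  ],
)

```text
time_s: 45.22
ee_pos: [605.9, -235.4, 309.6]
ee_rot: [150.7, 89.9, 161.1]
force: [-0.8, -0.4, -0.1]
gripper_width: 91.5
```

```bash
python3 - <<'E'
from looknow import *
im,c=run('w14',{'cov':(607,-236,111)})
plan(560,-45,250,15.3)
E
```

```text
w14cov pose None d off None circles [(np.float32(606.2), np.float32(-237.2), np.float32(8.6)), (np.float32(629.0), np.float32(-233.0), np.float32(6.2)), (np.float32(583.0), np.float32(-241.2), np.float32(6.2))]
tcp [ 605.7 -235.3  308.7] jaw 100.4 q6 -122.7 -> shift cm [-0.1  19.55 -1.05] turn rad -0.085 deg d 4.9
```

View pics/d_w14cov.png

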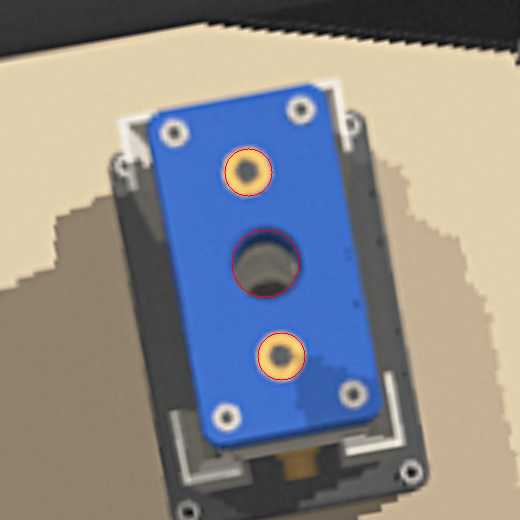

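View pics/w14.png

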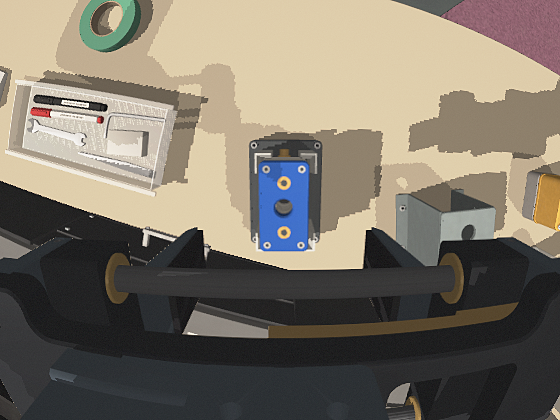

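Call:
move_arm(
  moves=[
    [[0,5,1],0,1],
    [[0,19,4.4],-0.08,1],
    [[0,19,4.4],-0.08,1],
    [[0,19,4.4],-0.08,1],
    [[0,19,4.4],-0.08,1],
    [[0,19,4.4],-0.08,1],
    [[0,19,4.4],-0.08,1],
    [[0,19,4.4],-0.08,1],
  ],
)

```text
time_s: 46.28
ee_pos: [615.1, -42.0, 310.2]
ee_rot: [-117.7, 90.0, -102.8]
force: [-0.7, 0.7, -0.9]
gripper_width: 91.6
```

```bash
python3 - <<'E'
from looknow import *
im,c=run('w15',{'knob':(636,-26,135),'wide':(598,-36,105)})
print(c['eye'])
plan(636.6,-25.8,129,15.3)
E
```

```text
w15knob pose None d off None circles [(np.float32(634.8), np.float32(-24.5), np.float32(11.1)), (np.float32(593.2), np.float32(-37.8), np.float32(8.9)), (np.float32(634.8), np.float32(-24.5), np.float32(6.2))]
w15wide pose None d off None circles [(np.float32(644.8), np.float32(-20.5), np.float32(12.3)), (np.float32(597.5), np.float32(-35.0), np.float32(9.8)), (np.float32(644.8), np.float32(-20.5), np.float32(6.9))]
[548.31066299 -60.8825034  403.27041316]
tcp [615.1 -41.7 310.2] jaw 104.9 q6 -109.9 -> shift cm [12.12  0.99  2.49] turn rad -0.006 deg d 0.4
```

View pics/w15.png

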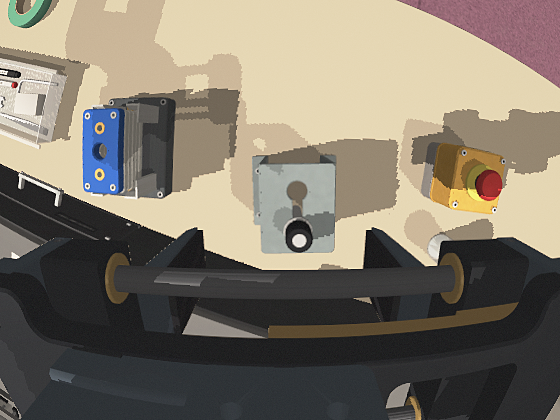

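View pics/d_w15knob.png

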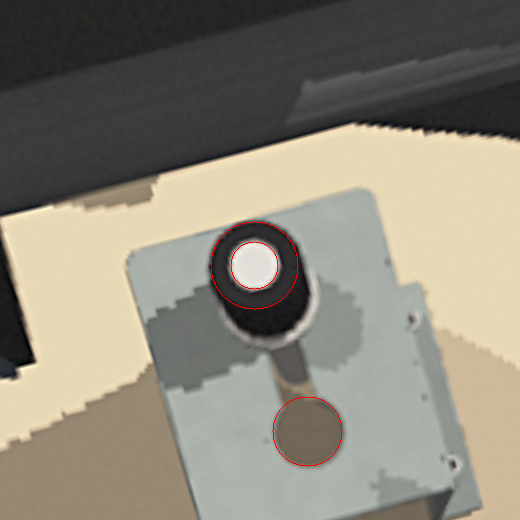

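View pics/d_w15wide.png

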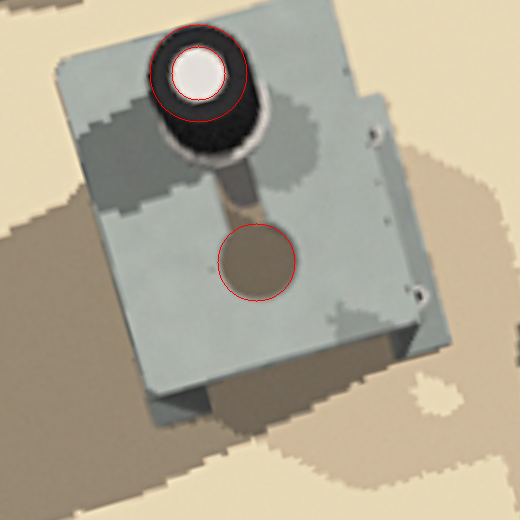

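Call:
move_arm(
  moves=[
    [[0,1.2,2.4],0,0.4],
    [[4,1.2,2.4],0,0.3],
    [[8,1.2,2.4],0,0.2],
    [[11,1.2,2.4],0,0.2],
    [[12.1,1.2,2.4],0,0.2],
    [[12.1,1.2,2.4],0,0.2],
    [[12.1,1.2,2.4],0,0.2],
  ],
  force=20,
)

```text
time_s: 47.2
ee_pos: [636.1, -23.1, 190.8]
ee_rot: [-20.3, 89.8, -5.3]
force: [-0.4, 0.3, 0.5]
gripper_width: 54.9
```

```bash
python3 - <<'E'
from looknow import *
im,c=look('wrist');cv2.imwrite('pics/w16.png',im[:,:,::-1])
im,c=look('side');cv2.imwrite('pics/s16.png',cv2.resize(im[150:270,190:330,::-1],None,fx=4,fy=4))
plan(635.5,-24.2,129,15.5)
E
```

```text
tcp [635.9 -23.  190.8] jaw 105.0 q6 -108.1 -> shift cm [ 0.18 -0.1  -0.07] turn rad -0.008 deg d 0.5
```

View pics/w16.png

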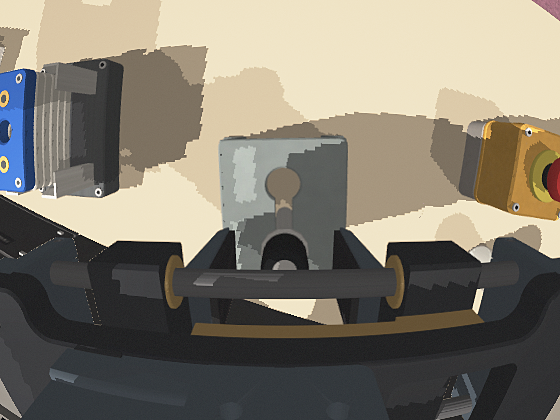

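View pics/s16.png

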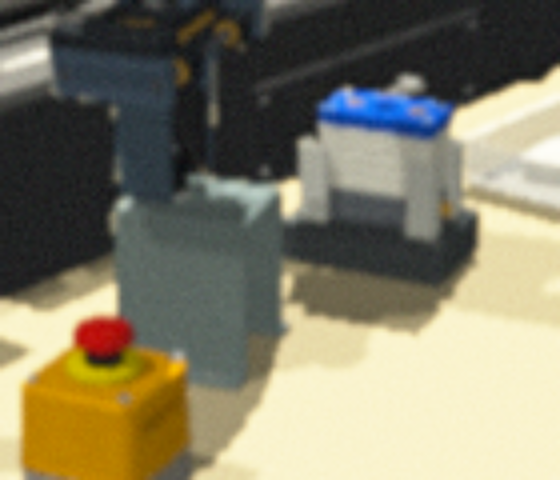

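Call:
move_arm(
  moves=[
    [[0.1,-0.1,0],0,-0.2],
    [[0.1,-0.1,0],0,-1],
    [[0.1,-0.1,0],0,-1],
    [[0.1,-0.1,0],0,-1],
    [[0.1,-0.1,0],0,-1],
    [[0.1,-0.1,0],0,-1],
  ],
  force=20,
)

```text
time_s: 48.05
ee_pos: [635.4, -23.8, 188.3]
ee_rot: [123.6, 90.0, 138.6]
force: [0.0, 0.9, 1.2]
gripper_width: 23.3
```

```bash
python3 - <<'E'
from looknow import *
s=status.state();print(s['gripper_width'],s['force'],s['torque'],s['ee_pos'])
p,M=tool();d=np.array([-38.6,-10.6,0.]);print(M.T@d)
E
```

```text
23.341700784119976 [0.01548286 0.89459719 1.22047042] [ 0.22720073 -0.10217547  0.01817656] [635.41124242 -23.78332754 188.28630724]
[ 2.41267504e-03 -2.29653385e-01 -4.00283306e+01]
```

Call:
move_arm(
  moves=[
    [[-0.15,0,0],0,-1],
    [[-0.15,0,0],0,-1],
    [[-0.15,0,-0.7],0,-1],
    [[-0.15,0,-1.4],0,-1],
    [[-0.15,0,-2.1],0,-1],
    [[-0.15,0,-2.8],0,-1],
    [[-0.15,0,-3.5],0,-1],
    [[-0.15,0,-4],0,-1],
    [[-0.15,0,-4],0,-1],
    [[-0.15,0,-4],0,-1],
  ],
  force=35,
)

```text
time_s: 49.3
ee_pos: [597.0, -34.3, 189.8]
ee_rot: [-26.2, 90.0, -11.2]
force: [0.5, -0.6, -1.2]
gripper_width: 23.3
```

```bash
python3 - <<'E'
from looknow import *
s=status.state();print(s['gripper_width'],s['force'],s['torque'],s['ee_pos'])
im,c=look('wrist');cv2.imwrite('pics/w17.png',im[:,:,::-1])
im,c=look('scene');cv2.imwrite('pics/s17.png',cv2.resize(im[140:240,200:330,::-1],None,fx=4,fy=4))
E
```

```text
23.253397220965653 [ 0.50861364 -0.63101465 -1.24148297] [ 0.11229874 -0.09222915  0.0105542 ] [597.03688899 -34.25907563 189.78428352]
```

View pics/w17.png

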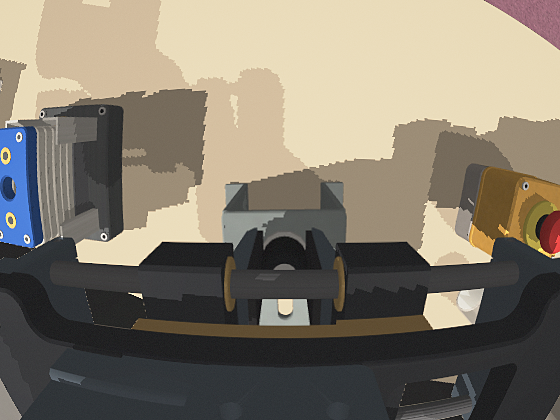

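View pics/s17.png

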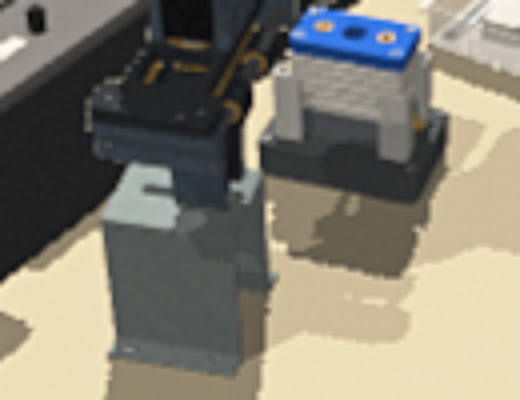

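Call:
move_arm(
  moves=[
    [[-0.5,0,0],0,-1],
    [[-1,0,0],0,-1],
    [[-1.5,0,0],0,-1],
    [[-1.5,0,0],0,-1],
  ],
)

```text
time_s: 49.9
ee_pos: [597.1, -34.3, 205.5]
ee_rot: [-24.1, 89.9, -9.1]
force: [0.6, 0.4, -1.8]
gripper_width: 23.4
```

Call:
move_arm(
  moves=[
    [[-2,0,0],0,-1],
    [[-5,0,0],0,-1],
    [[-8,0,0],0,-1],
    [[-10.5,0,0],0,-1],
    [[-10.5,0,0],0,-1],
    [[-10.5,0,0],0,-1],
  ],
)

```text
time_s: 50.65
ee_pos: [596.3, -34.2, 308.4]
ee_rot: [163.1, 89.9, 178.1]
force: [0.1, -0.1, -1.9]
gripper_width: 22.9
```

```bash
python3 - <<'E'
from looknow import *
s=status.state();print(s['gripper_width'],s['force'])
plan(606.2,-235.9,312-60,10.3)
E
```

```text
22.91998438440283 [ 0.130005   -0.14028058 -1.86147759]
tcp [596.3 -34.2 308.4] jaw 105.0 q6 -109.4 -> shift cm [ -0.36 -19.74  -4.27] turn rad 0.082 deg d -4.7
```

Call:
move_arm(
  moves=[
    [[-0.4,-4,-1],0,-1],
    [[-0.4,-9,-2],0.04,-1],
    [[-0.4,-14,-3],0.08,-1],
    [[-0.4,-18,-4],0.08,-1],
    [[-0.4,-19.7,-4.3],0.08,-1],
    [[-0.4,-19.7,-4.3],0.08,-1],
    [[-0.4,-19.7,-4.3],0.08,-1],
    [[-0.4,-19.7,-4.3],0.08,-1],
  ],
)

```text
time_s: 51.65
ee_pos: [606.5, -234.2, 313.8]
ee_rot: [89.6, 90.0, 100.2]
force: [0.0, -0.6, -0.6]
gripper_width: 23.4
```

```bash
python3 - <<'E'
from looknow import *
im,c=look('wrist');cv2.imwrite('pics/w18.png',im[:,:,::-1])
np.save('w18.npy',c,allow_pickle=True)
a,cs=look('scene');b,cb=look('side')
cv2.imwrite('pics/s18.png',np.hstack([cv2.resize(a[110:230,220:340,::-1],None,fx=3,fy=3),cv2.resize(b[120:240,220:340,::-1],None,fx=3,fy=3)]))
plan(606.2,-235.9,312-60,10.3)
p,M=tool(); 
for n,cc in(('scene',cs),('side',cb)): print(n,proj(cc,[p-[0,0,173.3],p-[0,0,83.3],[606.2,-235.9,111]]).round(1))
E
```

```text
tcp [ 606.5 -234.7  314. ] jaw 100.5 q6 -122.7 -> shift cm [ 0.2  -0.11 -0.05] turn rad 0.004 deg d -0.2
scene [[287.4 139.3]
 [287.  110.6]
 [287.8 148. ]]
side [[285.8 166.3]
 [286.5 134.6]
 [285.9 176.3]]
```

View pics/w18.png

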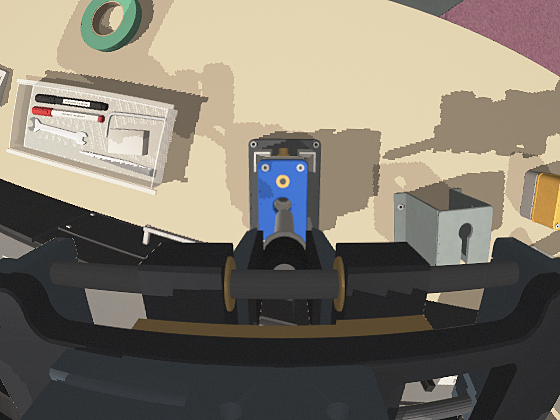

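View pics/s18.png

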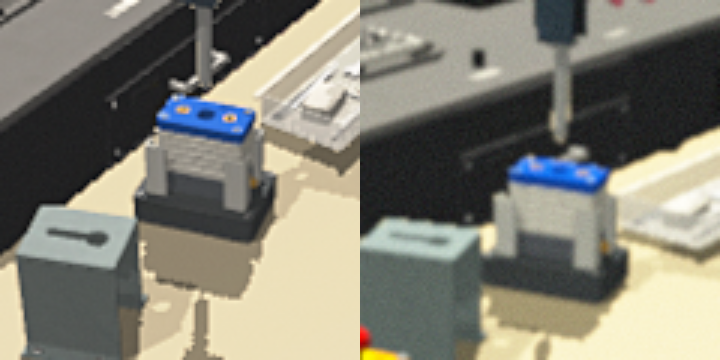

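Call:
move_arm(
  moves=[
    [[1.5,-0.1,0],0,-1],
    [[2.5,-0.1,0],0,-1],
    [[3,-0.1,0],0,-1],
    [[3.5,-0.1,0],0,-1],
    [[4,-0.1,0],0,-1],
    [[4.5,-0.1,0],0,-1],
    [[5,-0.1,0],0,-1],
    [[5,-0.1,0],0,-1],
  ],
)

```text
time_s: 52.8
ee_pos: [606.4, -236.6, 263.3]
ee_rot: [151.7, 89.9, 162.1]
force: [0.4, 0.5, -1.5]
gripper_width: 23.1
```

```bash
python3 - <<'E'
from looknow import *
s=status.state();print(s['force'],s['torque'],s['ee_pos'])
im,c=look('wrist');cv2.imwrite('pics/w19.png',im[150:340,180:390,::-1].repeat(3,0).repeat(3,1))
E
```

```text
[ 0.37283577  0.51562827 -1.53332311] [ 0.12351038 -0.14327581 -0.02865042] [ 606.3606818  -236.55379925  263.25912832]
```

View pics/w19.png

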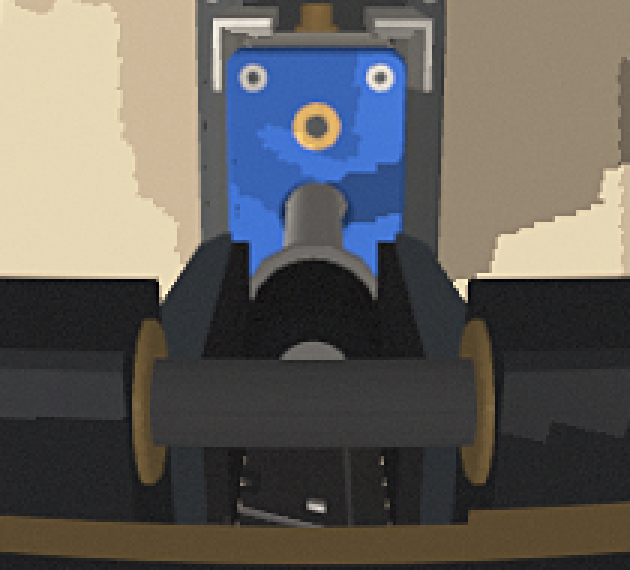

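Call:
move_arm(
  moves=[
    [[0.6,0.05,0],0,-1],
    [[1.2,0.05,0],0,-1],
    [[1.8,0.05,0],0,-1],
    [[2.4,0.05,0],0,-1],
    [[3,0.05,0],0,-1],
    [[3,0.05,0],0,-1],
  ],
)

```text
time_s: 53.6
ee_pos: [606.4, -236.1, 233.1]
ee_rot: [139.1, 90.0, 149.5]
force: [-0.4, -0.0, -1.1]
gripper_width: 23.1
```

Call:
move_arm(
  moves=[
    [[0.6,0,0],0,-1],
    [[1.2,0,0],0,-1],
    [[1.8,0,0],0,-1],
    [[2.4,0,0],0,-1],
    [[3,0,0],0,-1],
    [[3.5,0,0],0,-1],
    [[3.5,0,0],0,-1],
  ],
)

```text
time_s: 54.48
ee_pos: [606.4, -236.1, 198.2]
ee_rot: [137.6, 90.0, 148.0]
force: [1.3, 0.1, -1.5]
gripper_width: 23.0
```

Call:
move_arm(
  moves=[
    [[0.2,0,0],0,-1],
    [[0.3,0,0],0,-1],
    [[0.4,0,0],0,-1],
    [[0.45,0,0],0,-1],
    [[0.45,0,0],0,-1],
  ],
)

```text
time_s: 55.1
ee_pos: [606.5, -236.2, 194.3]
ee_rot: [-62.7, 90.0, -52.3]
force: [0.2, 0.5, -1.3]
gripper_width: 23.0
```

Call:
move_arm(
  moves=[
    [[0.1,0,0],0,-1],
    [[0.1,0,0],0,-1],
  ],
)

```text
time_s: 55.35
ee_pos: [606.5, -236.2, 194.3]
ee_rot: [-37.3, 90.0, -26.9]
force: [-0.9, 0.7, 4.1]
gripper_width: 23.3
```

Call:
move_arm(
  moves=[
    [[0,0,0],0,-0.3],
    [[0,0,0],0,0.2],
    [[0,0,0],0,0.2],
    [[0,0,0],0,0.2],
    [[0,0,0],0,0.2],
    [[-2,0,0],0,0.2],
    [[-5,0,0],0,0.3],
    [[-9,0,0],0,0.6],
    [[-12,0,0],0,0.8],
    [[-12,0,0],0,1],
    [[-12,0,0],0,1],
    [[-12,0,0],0,1],
  ],
)

```text
time_s: 56.85
ee_pos: [606.0, -235.9, 311.4]
ee_rot: [148.4, 89.8, 158.9]
force: [-0.3, 0.4, -0.2]
gripper_width: 91.3
```

```bash
python3 - <<'E'
from looknow import *
im,c=run('w20',{'knob':(606,-236,141)})
cv2.imwrite('pics/o20.png',ortho(im[:,:,::-1],c,111,540,670,-300,-170,4,True))
a,cs=look('scene');b,cb=look('side')
cv2.imwrite('pics/s20.png',np.hstack([cv2.resize(a[110:230,220:340,::-1],None,fx=3,fy=3),cv2.resize(b[120:240,220:340,::-1],None,fx=3,fy=3)]))
cv2.imwrite('pics/s20f.png',a[:,:,::-1])
for n,cc in(('scene',cs),('side',cb)): print(n,proj(cc,[[606.2,-236,111],[606.2,-236,141]]).round(1))
E
```

```text
w20knob pose None d off None circles [(np.float32(605.2), np.float32(-237.2), np.float32(12.0)), (np.float32(605.2), np.float32(-237.2), np.float32(6.3)), (np.float32(578.2), np.float32(-241.8), np.float32(5.6))]
scene [[287.9 148. ]
 [287.7 139. ]]
side [[285.9 176.3]
 [286.1 166.1]]
```

View pics/o20.png

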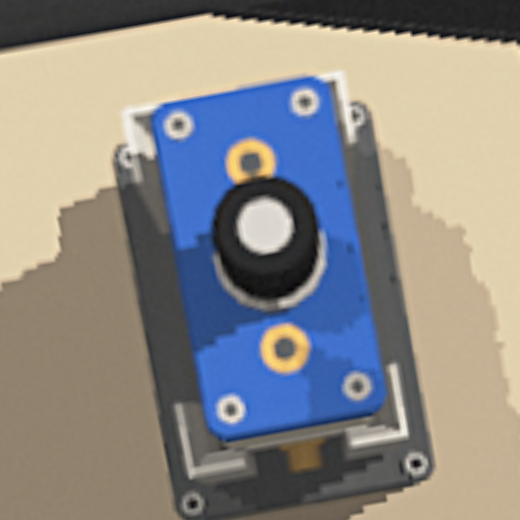

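View pics/s20.png

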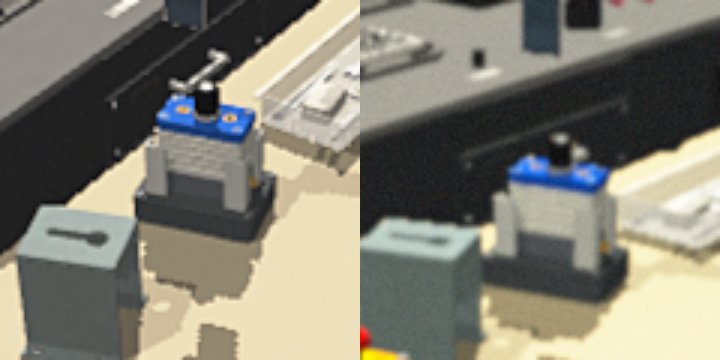

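View pics/s20f.png

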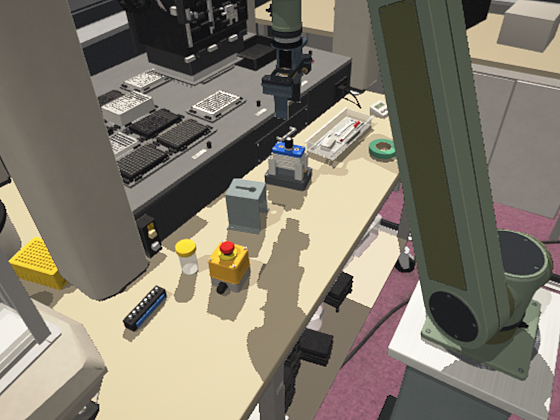

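```bash
python3 - <<'E'
from workcell import env,status
print(env.job_done(), status.state()['time_s'])
E
```

```text
the job is handed in; nothing more can be done
the job is handed in; nothing more can be done
```

I assembled the filter cell and handed it in at about 57 s of the 210 s allowed; no verdict came back.

- **Assembly:** I laid the base block in the nest, then all five cassettes, then the blue cover. The tie pin was slid 40 mm to the wide end of its slot, lifted out and lowered through the stack until its collar rested on the cover. I felt about 4 N there, at the height expected for a fully seated stack.
- **Knocked cassette:** One cassette was knocked a few centimetres aside early in the run. I saw this in the wrist camera and picked it up from its new place.
- **Last checks:** The cover sits square with the pocket, at about 10.1° against 10.4° measured for the nest. The pin stands upright with its knob over the cover's hole. The stop button, jar and nozzle block looked undisturbed in the last scene picture, and the gripper was clear and open.
- **Where readings disagreed:** The parts' centres read about 1 mm apart from each other. One cassette read nearly 2 mm off the nest's centre, close to the pocket's clearance and the 2 mm camera calibration. The pin still went down without resistance.

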